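Lock off the air and rake dropped nozzle parts out from under the jar feed deck

TASK

Some brass nozzle nuts and blue bushes have dropped and skidded under the jar feed deck. Make the machine safe first: pull the yellow catch back along the air valve's red handle, turn the handle a full quarter turn to off and push the catch fully home again so that it is locked off. Then use the flat rake, not the gripper, to draw every dropped part out through the open end of the deck, put all of them in the steel tray, leave the rake lying on its teal mat, and do not disturb the two jars or the white bottle.

Things in the scene. Friction and masses are not known exactly. Their poses are not given: they have to be found in the camera images.
- deck: Jar feed deck, fixed. Two aluminium rails 45 mm square, 225 mm long, run along its y, centred at x = -112.5 and +112.5 mm; a like cross rail closes the back, y -180 to -225. The bay between is 180 mm wide (x) and 180 mm deep; its floor is the table. Its only way out is the open end at y = 0; +y points out of it. Origin: middle of that open edge, at table height; z up.
- deck_rods (a point): the roof of the bay, mid deck: 6 mm steel rods along the deck's x, 26 mm apart (20 mm gaps: too narrow for fingers; parts can be seen through them). Undersides 45 mm, tops 51 mm above the table, which is where this point lies. Jar guide rods run along both rails, tops 92 mm above the table.
- pusher (a point): top middle of the white pusher plate, which stands fixed over the rods at deck y = -155 mm (100 mm wide, 105 mm high). Behind it an air cylinder, 36 mm thick and up to 103 mm high, lies along y at deck x = 45 mm to y = -335; a regulator 121 mm high stands at deck x = 112, y = -202 mm.
- valve_axis (a point): point on the upright axis of the air valve's handle, at the handle's mid height, 96 mm above the table; at deck x = -70, y = -202.5 mm, on the cross rail
- handle (a joint): angle of the air valve's handle, rad: 0 = on (points along the deck's -y), 1.571 = off (points along the deck's -x). Turns clockwise seen from above between hard stops; stays where left; about 3 N at its red sleeve. With the catch home it cannot turn. Red sleeve 18 mm wide and high, 80 to 130 mm from the axis; space beside it is free from 51 mm above the table up.
- handle_grip (a point): centre of the red sleeve, 105 mm from the axis, 96 mm above the table
- catch (a joint): travel of the yellow catch, m: 0 = home (its nose locks the handle in the on or the off notch), 0.014 = pulled fully back. It slides outward along the handle, away from the axis; stays where left; about 3 N. The nose leaves the notch beyond 8 mm and can enter only with the handle within about 2 degrees of on or off.
- catch_knob (a point): middle of the top of the catch's upright yellow knob: 12 by 12 mm, top 122 mm above the table, rising 20 mm from the catch's plate, whose top is 102 mm up (the plate is 20 mm wide and lies on the handle, 21 mm wide). 53 mm from the axis when home, 67 mm when pulled back.
- rake: Flat reach rake, 267 mm long, 220 g; x runs from handle to tip. Black handle 22 mm wide, x -65 to 30, z 12 to 36 mm, with a small foot under its rear end (x = -58, down to z = 4); flat steel strip 24 mm wide, z 13 to 16, on to the tip; there a turned-down lip 64 mm wide, 4 mm thick, z 0 to 16, centred on x = 200. Origin: under the handle, at the level of the lip's lower edge. Lies almost level; balances at x = 45.
- rake_tip (a point): middle of the lip's lower edge, x = 200 mm on the rake
- rake_end (a point): rear end of the handle, on its underside, x = -65 mm, z = 12 mm on the rake
- mat: Teal mat fixed to the table, 110 mm (its x) by 320 mm (its y), 3 mm thick; origin at the centre of its underside. The rake lies along it at the start, its tip towards the mat's -y.
- nut_a: Brass hex nut, 24 mm across flats, 28 mm across corners, 12 mm high, 35 g, lying flat; origin at the centre of its underside, flats face 30, 90, 150.. degrees from its x. May be absent.
- nut_b: Another nut like nut_a. May be absent.
- nut_c: Another nut like nut_a. May be absent.
- bush_a: Blue plastic bush, 26 mm in diameter, 12 mm high, 15 g, lying flat; origin at the centre of its underside. May be absent.
- bush_b: Another bush like bush_a. May be absent.
- tray: Open steel tray, loose, 500 g, 110 mm (its x) by 150 mm (its y), 30 mm high, walls and floor 3 mm thick; origin at the centre of its underside.
- jar_a: Clear glass jar with a white lid, 68 mm in diameter, 85 mm high, standing; origin at the centre of its underside; leave alone
- jar_b: Amber glass jar with a white lid, 68 mm in diameter, 85 mm high, standing; origin at the centre of its underside; leave alone
- sanitiser: White bottle with a green cap, 60 mm in diameter, 150 mm high, standing; origin at the centre of its underside; leave alone
There are look-alikes about, which are no part of the job. What is shaped like the tray but brown, green or purple is not meant.

How it is judged:
By the outcome, as a careful person would: the job done as asked, in the order asked, and still so for the second after the job is handed in, with the robot touching nothing.
Of nut_a, nut_b, nut_c, bush_a, bush_b only 3 to 5 are there at a start; the rules pass over those that are not, and their reading is None.
At some moment in a run one of nut_a, nut_b, nut_c, bush_a, bush_b may be knocked a few centimetres aside while the robot is not near it.
Once in a run the grip may slacken for a moment while it holds something.
It also fails if it takes over 210 s, if anything falls off the work surface, if the arm or the gripper's body presses on something with over 40 N, if the wrist force passes 120 N, or if a joint passes its speed limit or range.

ROBOT

A 7-joint arm with a two-finger parallel gripper is mounted at the origin on the work surface. World frame = base frame: x ahead of the robot, y to its left, z up, the work surface at z = 0. Lengths are in m, angles in rad, forces in N, time in s.
With the tool pointing down it reaches from about 0.4 to 0.9 m from the base axis. Payload 5.5 kg.
Tool frame: the origin (TCP) lies between the finger pads; the fingertips stand 25 mm ahead of it and the grasp point (between the pads) lies 6 mm ahead of it; z points along the fingers, y is the line along which they close (so a half turn about z gives the same grasp; the last joint's range is limited). The gripper opens to 85 mm and grips with 20 to 120 N. Pads are 22 mm wide; open, the fingers measure 114 mm over their backs; the gripper's body (76 mm by 85 mm) begins 54 mm behind the grasp point. The pads swing forward as they close: fully open they stand 13 mm farther back than shut.
Start: joints at [0.263, 0.501, -0.427, 1.55, 0.221, 1.138, -0.21], TCP at [0.65, 0, 0.256] pointing down, gripper open.
Joint ranges: [-2.88, 2.88], [-0.31, 2.03], [-1.54, 1.56], [0.2, 2.42], [-1.41, 4.55], [0.19, 2.02], [-2.57, 2.57]. Speed limits (rad/s): [2.57, 2.57, 3.14, 3.14, 3.14, 3.14, 3.14].

INTERFACE

Orientations are given as a 3x3 rotation matrix whose columns are the frame's x, y, z axes.
In Python, from plant import robot, grab_frame, models gives the robot as it stands.
- The arm moves only by the tool send_rows, never from a script. Its argument "targets" is a list of rows, each an object of numbers: "x", "y", "z": the shift along the world's x, y, z in cm; "wx", "wy", "wz": the turn, a rotation vector about the world's x, y, z in rad. A call has 1 to 8 rows; each row is the pose to reach, as a shift and turn from the pose commanded when the call began; what a row does not reach only later rows make up. A row lasts 1/12 s, in which the tool goes at most 41.7 mm and 7.16 degrees, less where a joint would pass 70% of its speed; a pose out of reach is approached as far as the arm can. A call with a gripper value outside its range is refused whole. "claw" is the finger opening in cm, from 0 to 8.54, set as the call begins (left out, the last holds). The fingers move at their own pace and stop on an object; the grip force is fixed at half the most. Time passes only in rows, so rows that repeat a pose let the fingers close. It gives the time, the measured TCP pose, the force, the opening and the grip force at its end, in the units of the state.
- robot.state(): the state, without advancing time (a new reading comes with each control period).
- grab_frame(name): name is "scene" or "side" or "wrist"; returns a dict with "img" (384x512x3 uint8, red, green, blue), "K" (3x3 intrinsics, pixels), "extrinsics" (4x4, takes a point from camera to world coordinates). Camera axes: x right, y up, looking along -z (the intrinsics and any distortion apply to the point x, -y, -z); pixel columns grow to the right and rows downward; lengths in m; the calibration is good to about 2 mm. A picture is of the moment at which its call begins. There is no depth.
- robot.close_job(): hands the job in; it is judged then, once.
Trained networks look in a picture, given as the dict that the camera call returned (one of the last four; its "shot" number tells which), for a name from the list of things; names that differ only in an ending like _2 or _b are one class to them, and where a whole thing is asked for, a point or a joint stands for the part that bears it (a point fixed in the world has none). Each returns a list of dicts, best first, with "confidence" (0 to 1); they miss things now and then, are a little off and sometimes report something else, mostly with a low value. They report only what shows in the picture. A call takes as long as a camera call. They do not tell look-alikes from the thing itself.
- models.masks_of(name, picture): "region" (384x512 bool, what is visible of it) and "extent" ([left, top, right, bottom] in pixels, round what is visible of it).
The state is a dict: "time_s": time; "joint_positions": joint angles; "qd": joint speeds; "joint_torque": joint torques, N m; "eef_pos": TCP position; "tcp_rot": TCP orientation; "force": force on the tool from outside, world axes, zero at the start; "torque": the same for the moment, N m; "finger_gap": opening from 0.0 (shut) to 1.0 (fully open); "finger_force": force on a finger pad.
Only numpy, scipy, OpenCV 4.12 (cv2) and the standard library are available. Lean on these libraries where they do the work, as an engineer would, in place of code of your own. Each camera call takes 0.05 s, during which the arm holds its last target. There are 200 camera calls.

## Working session

There is one attempt and no reset: what is moved stays moved. The work goes in short steps, Python scripts to look and compute and a tool call to move; the robot and the scene stay as the last step left them, time stands still between calls to the robot, and variables do not carry over. Pictures are saved under pics/ and viewed, at most 14 in all, crops included, and the job is handed in when it is done.

Besides the shell and the picture viewer there is one more tool, called after "Emit:" as name(argument=value, ...), one argument or row to a line, values as JSON. send_rows: Moves the arm, as the interface text tells. Its arguments: {"type":"object","properties":{"targets":{"type":"array","items":{"type":"object","properties":{"x":{"type":"number"},"y":{"type":"number"},"z":{"type":"number"},"wx":{"type":"number"},"wy":{"type":"number"},"wz":{"type":"number"}}}},"claw":{"type":"number"}},"required":["targets"]}

```bash
ls; mkdir -p pics; cat > h.py <<'E'
import numpy as np, cv2
from plant import robot, grab_frame, models
def save(p,n): cv2.imwrite('pics/'+n, p["img"][:,:,::-1])
def pix2w(p,u,v,z):
    K=np.array(p["K"]);E=np.array(p["extrinsics"])
    d=np.linalg.inv(K)@np.array([u,v,1.]); d=E[:3,:3]@np.array([d[0],-d[1],-d[2]])
    o=E[:3,3]; return o+d*(z-o[2])/d[2]
def w2pix(p,X):
    K=np.array(p["K"]);E=np.array(p["extrinsics"])
    c=E[:3,:3].T@(np.array(X,float)-E[:3,3]); q=K@np.array([c[0],-c[1],-c[2]]); return q[:2]/q[2]
E
python3 - <<'E'
from h import *
for n in("scene","side"):
    p=grab_frame(n); save(p,n+'0.png'); print(n,[k for k in p],np.round(p["K"],1).tolist(),np.round(p["extrinsics"],3).tolist())
    cv2.imwrite(f'pics/{n}0b.png',cv2.resize(p["img"][:,:,::-1],(800,600),interpolation=cv2.INTER_CUBIC))
    for t in["deck","rake","mat","nut_a","bush_a","tray","jar_a","sanitiser","handle","catch","pusher"]:
        for r in models.masks_of(t,p)[:6]: print(t,round(r["confidence"],2),np.round(r["extent"]).tolist())
E
```

```text
pics
scene ['img', 'K', 'extrinsics', 'shot'] [[358.6, 0.0, 259.3], [0.0, 358.6, 190.7], [0.0, 0.0, 1.0]] [[0.08, -0.523, 0.849, 1.373], [0.997, 0.036, -0.072, -0.001], [0.007, 0.852, 0.524, 0.642], [0.0, 0.0, 0.0, 1.0]]
deck 0.59 [66.0, 182.0, 210.0, 265.0]
rake 0.67 [267.0, 187.0, 350.0, 201.0]
mat 0.56 [261.0, 191.0, 359.0, 214.0]
nut_a 0.41 [333.0, 217.0, 398.0, 252.0]
nut_a 0.16 [65.0, 185.0, 211.0, 266.0]
bush_a 0.72 [331.0, 216.0, 397.0, 253.0]
tray 0.86 [289.0, 160.0, 337.0, 182.0]
tray 0.72 [331.0, 218.0, 398.0, 253.0]
tray 0.68 [392.0, 194.0, 451.0, 235.0]
tray 0.66 [362.0, 167.0, 405.0, 190.0]
tray 0.39 [269.0, 186.0, 348.0, 204.0]
jar_a 0.93 [219.0, 245.0, 250.0, 291.0]
jar_a 0.62 [276.0, 246.0, 308.0, 292.0]
sanitiser 0.96 [316.0, 226.0, 347.0, 285.0]
handle 0.88 [84.0, 181.0, 136.0, 194.0]
pusher 0.69 [65.0, 181.0, 208.0, 268.0]
pusher 0.34 [267.0, 188.0, 351.0, 203.0]
side ['img', 'K', 'extrinsics', 'shot'] [[446.6, 0.0, 258.0], [0.0, 446.6, 194.8], [0.0, 0.0, 1.0]] [[-0.998, 0.051, -0.047, 0.461], [-0.069, -0.607, 0.792, 1.161], [0.011, 0.793, 0.609, 0.945], [0.0, 0.0, 0.0, 1.0]]
deck 0.81 [218.0, 116.0, 294.0, 193.0]
mat 0.65 [274.0, 223.0, 316.0, 310.0]
bush_a 0.31 [197.0, 262.0, 246.0, 312.0]
tray 0.97 [210.0, 317.0, 285.0, 384.0]
tray 0.79 [197.0, 261.0, 247.0, 312.0]
tray 0.7 [307.0, 320.0, 373.0, 376.0]
tray 0.59 [334.0, 248.0, 391.0, 304.0]
jar_a 0.92 [172.0, 203.0, 195.0, 232.0]
jar_a 0.83 [184.0, 180.0, 203.0, 210.0]
sanitiser 0.75 [164.0, 211.0, 188.0, 257.0]
handle 0.54 [276.0, 122.0, 285.0, 145.0]
pusher 0.55 [215.0, 118.0, 298.0, 191.0]
pusher 0.42 [184.0, 180.0, 206.0, 206.0]
```

View pics/scene0b.png

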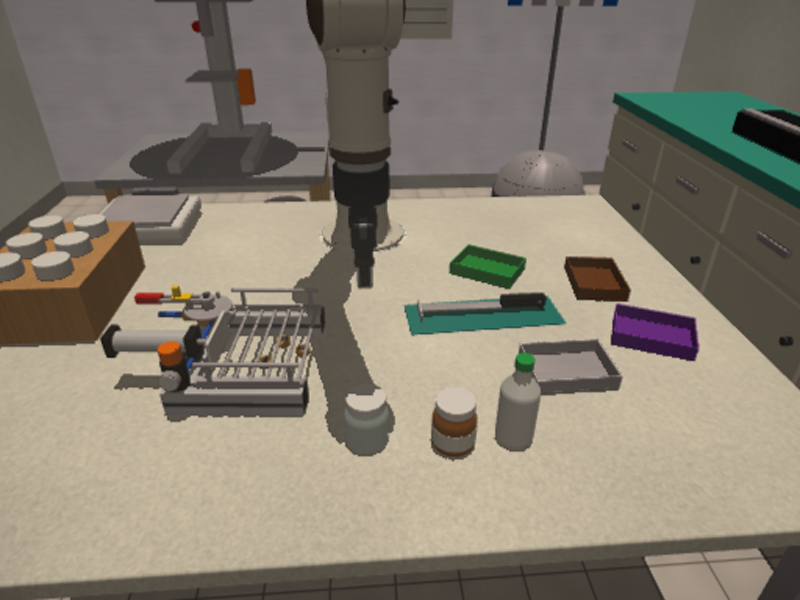

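View pics/side0b.png

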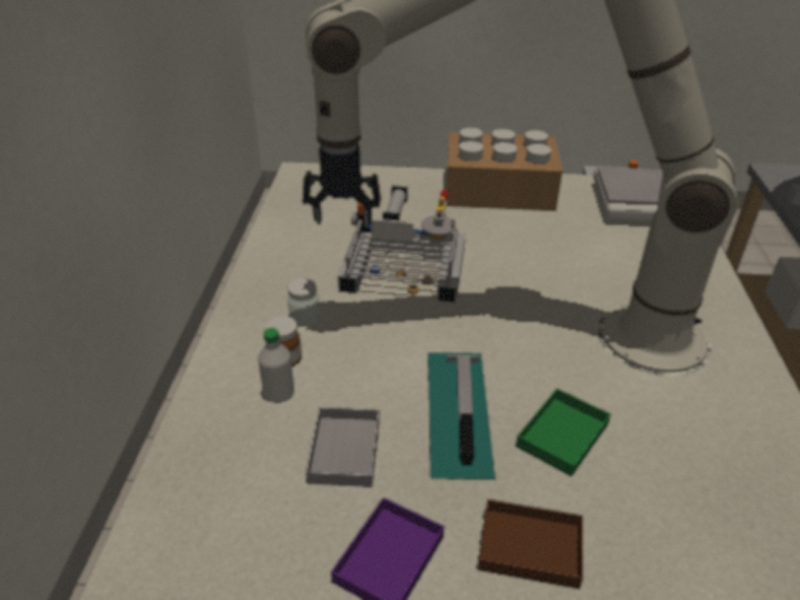

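The scene shows the deck with its valve (red handle at scene 800-px (150,297), yellow knob (178,293)), and the rake on the mat. The steel tray is grey at (570,367), while the green, brown and purple trays are look-alikes. The parts show under the rods near side-view (375–430,270–290).

```bash
python3 - <<'E'
from h import *
s=grab_frame("scene"); d=grab_frame("side"); f=1/1.5625
P=lambda p,u,v,z:print(np.round(pix2w(p,u*f,v*f,z)[:2],3),end=' ')
print('rail fronts base side');P(d,348,290,0);P(d,448,298,0)
print('\nrail front top scene');P(s,306,392,.045);P(s,322,312,.045)
print('\nhandle tip scene, knob');P(s,137,297,.096);P(s,178,290,.122)
print('\nmat side');[P(d,*q,.003) for q in((428,353),(480,353),(493,475),(432,475))]
print('\nrake tip,end side');P(d,463,356,.016);P(d,466,460,.036)
print('\ntray side top');[P(d,*q,.03) for q in((320,409),(379,410),(373,483),(308,480))]
print('\ntray scene');[P(s,*q,.03) for q in((520,345),(604,341),(620,377),(533,380))]
print('\njars side');P(d,302,318,0);P(d,286,360,0);P(d,277,395,0)
print('\nparts side');[P(d,*q,.012) for q in((375,270),(400,273),(412,290),(427,280))]
print(robot.state()["tcp_rot"])
E
```

```text
rail fronts base side
[ 0.663 -0.11 ] [ 0.435 -0.099] 
rail front top scene
[ 0.68 -0.1 ] [ 0.447 -0.086] 
handle tip scene, knob
[ 0.451 -0.422] [ 0.475 -0.337] 
mat side
[0.472 0.094] [0.367 0.086] [0.351 0.395] [0.453 0.403] 
rake tip,end side
[0.402 0.112] [0.398 0.394] 
tray side top
[0.66  0.292] [0.554 0.286] [0.548 0.448] [0.653 0.45 ] 
tray scene
[0.561 0.28 ] [0.559 0.439] [0.663 0.427] [0.66  0.276] 
jars side
[ 0.749 -0.001] [0.756 0.135] [0.753 0.234] 
parts side
[ 0.608 -0.178] [ 0.549 -0.171] [ 0.517 -0.106] [ 0.485 -0.148] [[-3.75422796e-05  9.99999999e-01 -1.19051604e-05]
 [ 9.99999997e-01  3.75430075e-05  6.11540025e-05]
 [ 6.11544494e-05 -1.19028645e-05 -9.99999998e-01]]
```

Emit:
send_rows(
  targets=[
    {"x": -8,"y": -22,"z": 12},
    {"x": -8,"y": -22,"z": 12},
    {"x": -8,"y": -22,"z": 12},
    {"x": -8,"y": -22,"z": 12},
    {"x": -8,"y": -22,"z": 12},
    {"x": -8,"y": -22,"z": 12},
    {"x": -8,"y": -22,"z": 12},
    {"x": -8,"y": -22,"z": 12},
  ],
)

```text
invalid input
```

```bash
python3 - <<'E'
from h import *
p=grab_frame("wrist"); cv2.imwrite('pics/w1.png',cv2.resize(p["img"][:,:,::-1],(800,600),interpolation=cv2.INTER_CUBIC))
import pickle; pickle.dump(p,open('w1.pkl','wb'))
st=robot.state();print(st["eef_pos"],np.round(p["extrinsics"],3).tolist())
for t in["nut_a","bush_a","catch","handle","catch_knob","valve_axis"]:
    for r in models.masks_of(t,p)[:6]: print(t,round(r["confidence"],2),np.round(r["extent"]).tolist())
E
```

```text
[6.50008279e-01 1.27747132e-05 2.56333196e-01] [[1.0, -0.001, -0.001, 0.65], [0.001, 0.956, 0.294, 0.076], [0.0, -0.294, 0.956, 0.374], [0.0, 0.0, 0.0, 1.0]]
nut_a 0.76 [173.0, 286.0, 188.0, 308.0]
bush_a 0.73 [219.0, 289.0, 238.0, 310.0]
handle 0.61 [38.0, 222.0, 290.0, 383.0]
valve_axis 0.71 [34.0, 224.0, 290.0, 382.0]
```

View pics/w1.png

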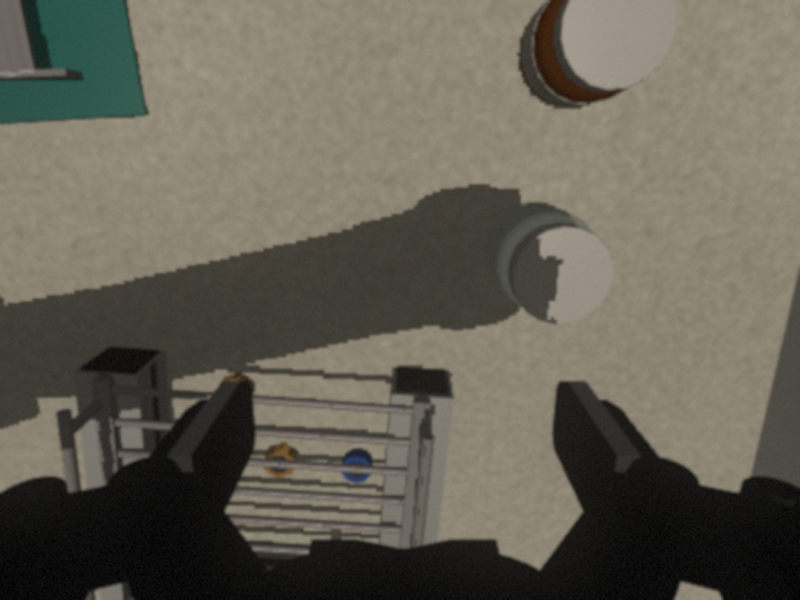

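The move call was refused, so the picture is from the start pose: deck open end at the bottom-left, a jar at (560,270), and nut and bush under the rods. I'll retry with every field filled in.

Emit:
send_rows(
  targets=[
    {"x": -8,"y": -22,"z": 12,"wx": 0,"wy": 0,"wz": 0},
    {"x": -8,"y": -22,"z": 12,"wx": 0,"wy": 0,"wz": 0},
    {"x": -8,"y": -22,"z": 12,"wx": 0,"wy": 0,"wz": 0},
    {"x": -8,"y": -22,"z": 12,"wx": 0,"wy": 0,"wz": 0},
    {"x": -8,"y": -22,"z": 12,"wx": 0,"wy": 0,"wz": 0},
    {"x": -8,"y": -22,"z": 12,"wx": 0,"wy": 0,"wz": 0},
    {"x": -8,"y": -22,"z": 12,"wx": 0,"wy": 0,"wz": 0},
    {"x": -8,"y": -22,"z": 12,"wx": 0,"wy": 0,"wz": 0},
  ],
)

```text
time_s: 2.32
eef_pos: [0.5689, -0.2261, 0.3787]
tcp_rot: [[0.009, 1.0, 0.003], [1.0, -0.009, -0.004], [-0.004, 0.003, -1.0]]
force: [0.1, -0.1, -0.4]
finger_gap: 0.999
finger_force: 0.0
```

```bash
python3 - <<'E'
from h import *
p=grab_frame("wrist"); cv2.imwrite('pics/w2.png',cv2.resize(p["img"][:,:,::-1],(800,600),interpolation=cv2.INTER_CUBIC))
import pickle; pickle.dump(p,open('w2.pkl','wb'))
st=robot.state();print(st["time_s"],st["eef_pos"])
for t in["nut_a","bush_a","catch","handle"]:
    for r in models.masks_of(t,p)[:6]: print(t,round(r["confidence"],2),np.round(r["extent"]).tolist())
E
```

```text
2.3667 [ 0.56959346 -0.22247621  0.37733949]
nut_a 0.74 [187.0, 88.0, 208.0, 100.0]
nut_a 0.53 [233.0, 100.0, 255.0, 120.0]
nut_a 0.46 [211.0, 56.0, 230.0, 74.0]
bush_a 0.58 [278.0, 102.0, 295.0, 122.0]
catch 0.75 [167.0, 218.0, 186.0, 251.0]
handle 0.55 [171.0, 190.0, 191.0, 288.0]
```

View pics/w2.png

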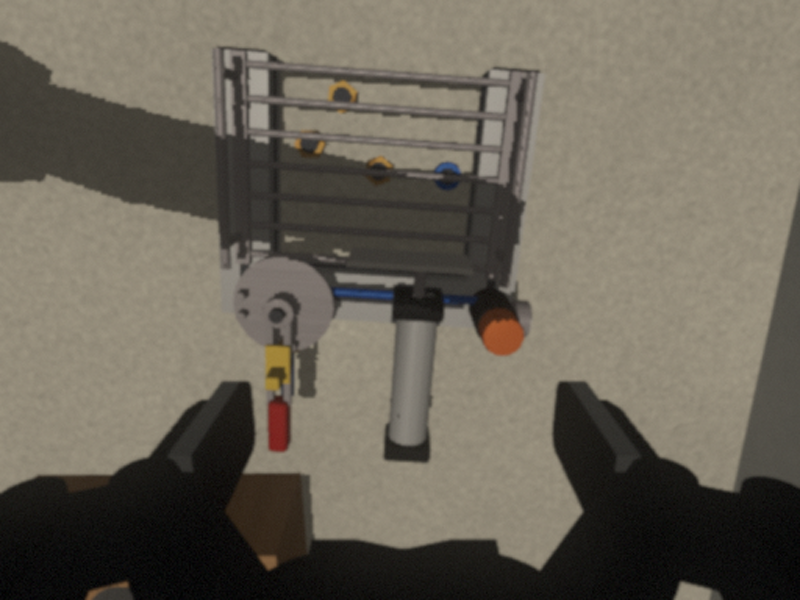

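The wrist view shows three nuts at (342,97), (310,142) and (378,170) and one bush at (447,175). The handle points to -y with its red sleeve at (279,425), the knob is near (277,375), and the axis is at (279,311). Next I'll compute poses and brighten the shaded back of the bay.

```bash
python3 - <<'E'
from h import *
import pickle; p=pickle.load(open('w2.pkl','rb')); f=1/1.5625
P=lambda n,u,v,z:print(n,np.round(pix2w(p,u*f,v*f,z)[:2],4))
P('railL front in',268,52,.045);P('railR front in',490,68,.045)
P('L back outer',222,310,.045)
P('axis',279,313,.105);P('tip',279,450,.096);P('sleeve in',279,400,.105)
P('yellow top',278,346,.102);P('yellow bot',277,389,.115)
for q in((342,97),(310,142),(378,170),(447,175)): P('part',*q,.012)
P('cap',502,335,.121)
im=p["img"][:,:,::-1].astype(float)
a=np.clip(im[20:200,130:350]*2.6,0,255).astype(np.uint8)
b=np.clip(im[180:310,140:220]*1.5,0,255).astype(np.uint8)
a=cv2.resize(a,(550,450),interpolation=cv2.INTER_CUBIC);b=cv2.resize(b,(240,450),interpolation=cv2.INTER_CUBIC)
cv2.imwrite('pics/w2c.png',np.hstack([a,b]))
E
```

```text
railL front in [ 0.4623 -0.0887]
railR front in [ 0.6412 -0.1019]
L back outer [ 0.4006 -0.3078]
axis [ 0.4687 -0.2898]
tip [ 0.4559 -0.4244]
sleeve in [ 0.4624 -0.3687]
yellow top [ 0.4648 -0.32  ]
yellow bot [ 0.4643 -0.3529]
part [ 0.5167 -0.121 ]
part [ 0.4861 -0.159 ]
part [ 0.5471 -0.1842]
part [ 0.6107 -0.1892]
cap [ 0.6468 -0.304 ]
```

View pics/w2c.png

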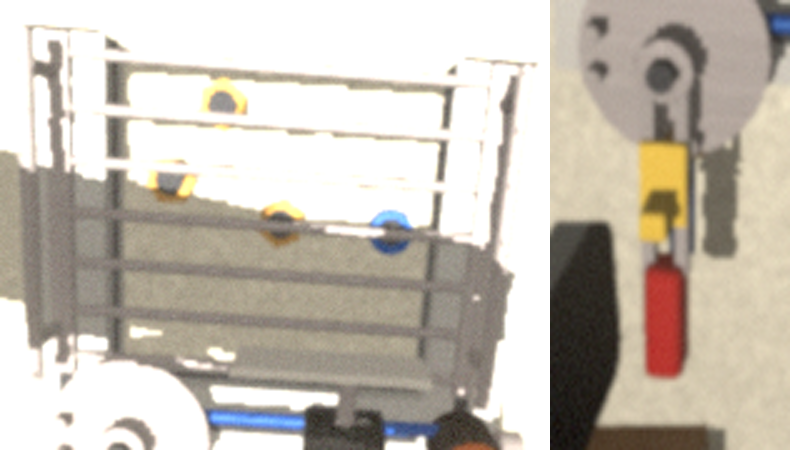

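Emit:
send_rows(
  targets=[
    {"x": -10.6,"y": -12.3,"z": -10,"wx": 0,"wy": 0,"wz": -0.074},
    {"x": -10.6,"y": -12.3,"z": -17.6,"wx": 0,"wy": 0,"wz": -0.074},
    {"x": -10.6,"y": -12.3,"z": -17.6,"wx": 0,"wy": 0,"wz": -0.074},
    {"x": -10.6,"y": -12.3,"z": -17.6,"wx": 0,"wy": 0,"wz": -0.074},
    {"x": -10.6,"y": -12.3,"z": -17.6,"wx": 0,"wy": 0,"wz": -0.074},
    {"x": -10.6,"y": -12.3,"z": -17.6,"wx": 0,"wy": 0,"wz": -0.074},
    {"x": -10.6,"y": -12.3,"z": -17.6,"wx": 0,"wy": 0,"wz": -0.074},
    {"x": -10.6,"y": -12.3,"z": -17.6,"wx": 0,"wy": 0,"wz": -0.074},
  ],
  claw=6,
)

```text
time_s: 3.23
eef_pos: [0.4623, -0.3419, 0.1977]
tcp_rot: [[0.075, 0.997, -0.004], [0.997, -0.075, 0.004], [0.003, -0.004, -1.0]]
force: [0.2, 0.1, -0.1]
finger_gap: 0.704
finger_force: 0.0
```

```bash
python3 - <<'E'
from h import *
p=grab_frame("wrist"); cv2.imwrite('pics/w3.png',cv2.resize(p["img"][:,:,::-1],(800,600),interpolation=cv2.INTER_CUBIC))
import pickle; pickle.dump(p,open('w3.pkl','wb'))
st=robot.state();print(st["time_s"],st["eef_pos"],np.round(st["tcp_rot"],3).tolist(),np.round(st["joint_positions"],2))
E
```

```text
3.2833 [ 0.464574   -0.3413666   0.19949085] [[0.072, 0.997, -0.001], [0.997, -0.072, 0.002], [0.002, -0.001, -1.0]] [ 0.82  0.42 -0.29  1.8   0.14  0.95  0.4 ]
```

View pics/w3.png

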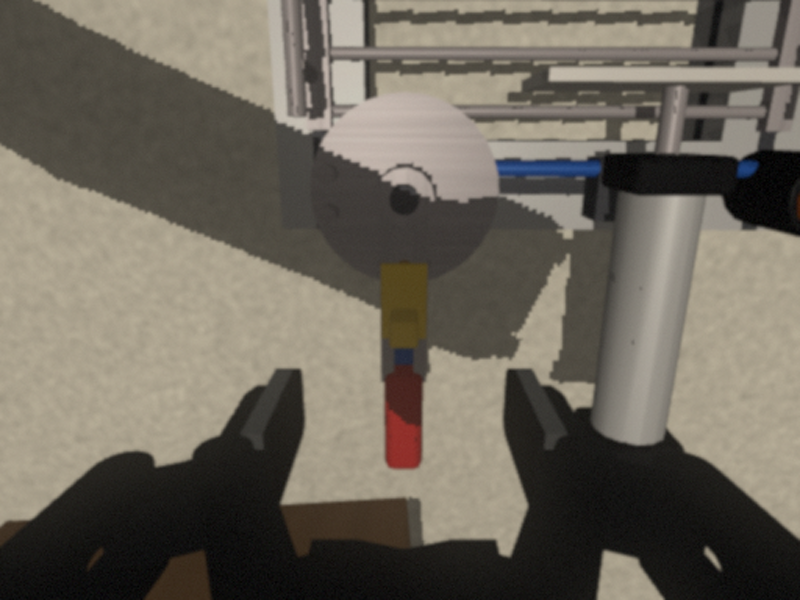

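The handle is square to the image, with the knob top centred near (404,335) and the axis at (404,197).

```bash
python3 - <<'E'
from h import *
import pickle; p=pickle.load(open('w3.pkl','rb')); f=1/1.5625
P=lambda n,u,v,z:print(n,np.round(pix2w(p,u*f,v*f,z)[:2],4))
P('knob top c',404,335,.122);P('top y+',404,322,.122);P('top y-',404,348,.122)
P('axis',404,199,.109);P('axis96',404,199,.096);P('tip',404,467,.096);P('box corner z0',408,498,.08)
P('left/right',391,335,.122);P('left/right',417,335,.122)
E
```

```text
knob top c [ 0.462 -0.344]
top y+ [ 0.4625 -0.3384]
top y- [ 0.4616 -0.3497]
axis [ 0.4659 -0.2912]
axis96 [ 0.4657 -0.2927]
tip [ 0.456  -0.4249]
box corner z0 [ 0.4559 -0.4564]
left/right [ 0.4568 -0.3436]
left/right [ 0.4673 -0.3444]
```

Emit:
send_rows(
  targets=[
    {"x": -0.2,"y": -0.1,"z": -3.5,"wx": 0,"wy": 0,"wz": 0},
    {"x": -0.2,"y": -0.1,"z": -6,"wx": 0,"wy": 0,"wz": 0},
    {"x": -0.2,"y": -0.1,"z": -7.1,"wx": 0,"wy": 0,"wz": 0},
    {"x": -0.2,"y": -0.1,"z": -7.1,"wx": 0,"wy": 0,"wz": 0},
  ],
  claw=4,
)

```text
time_s: 3.62
eef_pos: [0.4623, -0.3414, 0.1277]
tcp_rot: [[0.071, 0.997, -0.002], [0.997, -0.071, 0.003], [0.003, -0.002, -1.0]]
force: [-1.1, 0.5, 0.6]
finger_gap: 0.47
finger_force: 0.0
```

Emit:
send_rows(
  targets=[
    {"x": 0,"y": 0,"z": 0,"wx": 0,"wy": 0,"wz": 0},
    {"x": 0,"y": 0,"z": 0,"wx": 0,"wy": 0,"wz": 0},
    {"x": 0,"y": 0,"z": 0,"wx": 0,"wy": 0,"wz": 0},
    {"x": 0,"y": 0,"z": 0,"wx": 0,"wy": 0,"wz": 0},
    {"x": 0,"y": 0,"z": 0,"wx": 0,"wy": 0,"wz": 0},
    {"x": 0,"y": 0,"z": 0,"wx": 0,"wy": 0,"wz": 0},
  ],
  claw=0.6,
)

```text
time_s: 4.12
eef_pos: [0.4622, -0.3442, 0.1311]
tcp_rot: [[0.074, 0.997, 0.001], [0.997, -0.074, -0.001], [-0.001, 0.001, -1.0]]
force: [-4.5, 2.5, 7.9]
finger_gap: 0.115
finger_force: 60.3
```

Emit:
send_rows(
  targets=[
    {"x": -0.04,"y": -0.5,"z": 0.1,"wx": 0,"wy": 0,"wz": 0},
    {"x": -0.08,"y": -1.0,"z": 0.1,"wx": 0,"wy": 0,"wz": 0},
    {"x": -0.11,"y": -1.45,"z": 0.1,"wx": 0,"wy": 0,"wz": 0},
    {"x": -0.11,"y": -1.45,"z": 0.1,"wx": 0,"wy": 0,"wz": 0},
    {"x": -0.11,"y": -1.45,"z": 0.1,"wx": 0,"wy": 0,"wz": 0},
  ],
)

```text
time_s: 4.53
eef_pos: [0.4611, -0.3581, 0.131]
tcp_rot: [[0.074, 0.997, 0.0], [0.997, -0.074, 0.001], [0.001, 0.0, -1.0]]
force: [-3.3, 5.3, 7.0]
finger_gap: 0.118
finger_force: 60.3
```

```bash
python3 - <<'E'
from h import *
p=grab_frame("wrist"); cv2.imwrite('pics/w4.png',np.ascontiguousarray(p["img"][:,:,::-1])[80:320,130:390])
st=robot.state();print(st["time_s"],st["eef_pos"],st["force"],np.round(st["joint_positions"],2))
# arc waypoints relative to commanded pose
A=np.array([.4659,-.2915]); c=np.array([.4609,-.3585]); 
import math
for a in np.arange(0,91,11.25):
    t=-math.radians(a); R=np.array([[math.cos(t),-math.sin(t)],[math.sin(t),math.cos(t)]])
    print(a,round(t,3),np.round((A+R@(c-A)-c)*100,2))
E
```

```text
4.5833 [ 0.46109222 -0.35814239  0.13104075] [-2.9884846   3.88249398  7.65516612] [ 0.82  0.52 -0.27  1.82  0.18  0.82  0.39]
0.0 -0.0 [0. 0.]
11.25 -0.196 [-1.3   0.23]
22.5 -0.393 [-2.53  0.7 ]
33.75 -0.589 [-3.64  1.41]
45.0 -0.785 [-4.59  2.32]
56.25 -0.982 [-5.35  3.39]
67.5 -1.178 [-5.88  4.6 ]
78.75 -1.374 [-6.17  5.88]
90.0 -1.571 [-6.2  7.2]
```

View pics/w4.png

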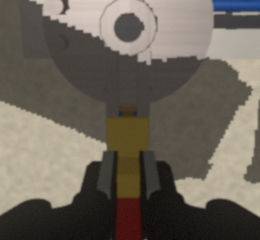

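The knob is gripped and the catch is back against the red sleeve. Now the handle turn, first half.

Emit:
send_rows(
  targets=[
    {"x": -0.7,"y": 0.09,"z": 0,"wx": 0,"wy": 0,"wz": -0.105},
    {"x": -1.38,"y": 0.25,"z": 0,"wx": 0,"wy": 0,"wz": -0.209},
    {"x": -2.05,"y": 0.48,"z": 0,"wx": 0,"wy": 0,"wz": -0.314},
    {"x": -2.68,"y": 0.78,"z": 0,"wx": 0,"wy": 0,"wz": -0.419},
    {"x": -3.28,"y": 1.15,"z": 0,"wx": 0,"wy": 0,"wz": -0.524},
    {"x": -3.84,"y": 1.57,"z": 0,"wx": 0,"wy": 0,"wz": -0.628},
    {"x": -4.35,"y": 2.06,"z": 0,"wx": 0,"wy": 0,"wz": -0.733},
    {"x": -4.59,"y": 2.32,"z": 0,"wx": 0,"wy": 0,"wz": -0.785},
  ],
)

```text
time_s: 5.25
eef_pos: [0.4168, -0.3363, 0.1314]
tcp_rot: [[0.76, 0.65, 0.004], [0.65, -0.76, -0.003], [0.001, 0.005, -1.0]]
force: [2.2, -0.5, 0.4]
finger_gap: 0.118
finger_force: 59.4
```

Emit:
send_rows(
  targets=[
    {"x": -0.43,"y": 0.55,"z": 0,"wx": 0,"wy": 0,"wz": -0.105},
    {"x": -0.8,"y": 1.15,"z": 0,"wx": 0,"wy": 0,"wz": -0.209},
    {"x": -1.11,"y": 1.78,"z": 0,"wx": 0,"wy": 0,"wz": -0.314},
    {"x": -1.34,"y": 2.45,"z": 0,"wx": 0,"wy": 0,"wz": -0.419},
    {"x": -1.51,"y": 3.13,"z": 0,"wx": 0,"wy": 0,"wz": -0.524},
    {"x": -1.61,"y": 3.83,"z": 0,"wx": 0,"wy": 0,"wz": -0.628},
    {"x": -1.63,"y": 4.53,"z": 0,"wx": 0,"wy": 0,"wz": -0.733},
    {"x": -1.59,"y": 5.05,"z": 0,"wx": 0,"wy": 0,"wz": -0.81},
  ],
)

```text
time_s: 5.92
eef_pos: [0.4003, -0.2867, 0.1313]
tcp_rot: [[0.995, -0.103, 0.003], [-0.103, -0.995, -0.004], [0.003, 0.003, -1.0]]
force: [-1.9, -4.6, 1.0]
finger_gap: 0.12
finger_force: 59.6
```

Emit:
send_rows(
  targets=[
    {"x": 0,"y": 0,"z": 0,"wx": 0,"wy": 0,"wz": 0},
    {"x": 0,"y": 0,"z": 0,"wx": 0,"wy": 0,"wz": 0},
    {"x": 0,"y": 0,"z": 0,"wx": 0,"wy": 0,"wz": 0},
  ],
)

```text
time_s: 6.17
eef_pos: [0.4003, -0.2868, 0.1313]
tcp_rot: [[0.995, -0.097, 0.003], [-0.097, -0.995, -0.003], [0.003, 0.003, -1.0]]
force: [-0.3, -4.3, 2.5]
finger_gap: 0.121
finger_force: 59.9
```

Emit:
send_rows(
  targets=[
    {"x": 0.5,"y": -0.12,"z": 0,"wx": 0,"wy": 0,"wz": 0.01},
    {"x": 1.0,"y": -0.2,"z": 0,"wx": 0,"wy": 0,"wz": 0.02},
    {"x": 1.45,"y": -0.22,"z": 0,"wx": 0,"wy": 0,"wz": 0.02},
    {"x": 1.6,"y": -0.24,"z": 0,"wx": 0,"wy": 0,"wz": 0.02},
    {"x": 1.7,"y": -0.24,"z": 0,"wx": 0,"wy": 0,"wz": 0.02},
    {"x": 1.7,"y": -0.24,"z": 0,"wx": 0,"wy": 0,"wz": 0.02},
    {"x": 1.7,"y": -0.24,"z": 0,"wx": 0,"wy": 0,"wz": 0.02},
  ],
)

```text
time_s: 6.75
eef_pos: [0.4143, -0.2882, 0.1309]
tcp_rot: [[0.997, -0.079, -0.003], [-0.079, -0.997, 0.0], [-0.003, -0.0, -1.0]]
force: [-8.4, -2.1, 13.4]
finger_gap: 0.114
finger_force: 61.2
```

Emit:
send_rows(
  targets=[
    {"x": 1.5,"y": -0.24,"z": 0,"wx": 0,"wy": 0,"wz": 0},
    {"x": 1.5,"y": -0.24,"z": 0,"wx": 0,"wy": 0,"wz": 0},
    {"x": 1.5,"y": -0.24,"z": 0,"wx": 0,"wy": 0,"wz": 0},
  ],
  claw=4,
)

```text
time_s: 7.0
eef_pos: [0.4319, -0.2889, 0.1301]
tcp_rot: [[0.997, -0.076, 0.0], [-0.076, -0.997, 0.001], [0.0, -0.001, -1.0]]
force: [0.2, -0.4, -0.4]
finger_gap: 0.467
finger_force: 0.0
```

Emit:
send_rows(
  targets=[
    {"x": 0,"y": 0,"z": 4,"wx": 0,"wy": 0,"wz": 0},
    {"x": 0,"y": 0,"z": 8,"wx": 0,"wy": 0,"wz": 0},
    {"x": 0,"y": 0,"z": 10,"wx": 0,"wy": 0,"wz": 0},
    {"x": 0,"y": 0,"z": 10,"wx": 0,"wy": 0,"wz": 0},
    {"x": 0,"y": 0,"z": 10,"wx": 0,"wy": 0,"wz": 0},
  ],
)

```text
time_s: 7.42
eef_pos: [0.4315, -0.2895, 0.2313]
tcp_rot: [[0.997, -0.077, 0.002], [-0.077, -0.997, -0.001], [0.002, 0.001, -1.0]]
force: [0.5, 0.9, -0.6]
finger_gap: 0.471
finger_force: 0.0
```

```bash
python3 - <<'E'
from h import *
p=grab_frame("wrist"); cv2.imwrite('pics/w5.png',cv2.resize(p["img"][:,:,::-1],(800,600),interpolation=cv2.INTER_CUBIC))
import pickle; pickle.dump(p,open('w5.pkl','wb'))
st=robot.state();print(st["time_s"],st["eef_pos"],np.round(st["joint_positions"],2))
E
```

```text
7.4667 [ 0.43064037 -0.28899334  0.22995158] [ 0.47  0.27  0.08  1.92 -0.03  0.96 -1.08]
```

View pics/w5.png

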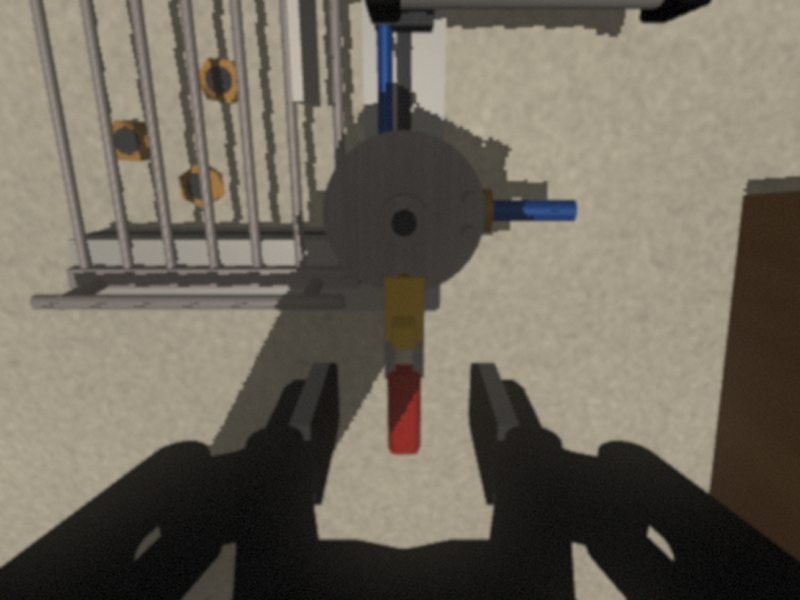

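The handle is off (pointing deck -x) and the catch is home, with its gap to the sleeve as before at (404,355). Moving on to the rake.

Emit:
send_rows(
  targets=[
    {"x": -1,"y": 24,"z": 8,"wx": 0,"wy": 0,"wz": 0.87},
    {"x": -1,"y": 24,"z": 8,"wx": 0,"wy": 0,"wz": 0.87},
    {"x": -1,"y": 24,"z": 8,"wx": 0,"wy": 0,"wz": 0.87},
    {"x": -1,"y": 24,"z": 8,"wx": 0,"wy": 0,"wz": 0.87},
    {"x": -1,"y": 24,"z": 8,"wx": 0,"wy": 0,"wz": 0.87},
    {"x": -1,"y": 24,"z": 8,"wx": 0,"wy": 0,"wz": 0.87},
    {"x": -1,"y": 24,"z": 8,"wx": 0,"wy": 0,"wz": 0.87},
    {"x": -1,"y": 24,"z": 8,"wx": 0,"wy": 0,"wz": 0.87},
  ],
  claw=6,
)

```text
time_s: 8.13
eef_pos: [0.4204, -0.0467, 0.3096]
tcp_rot: [[0.695, 0.719, -0.001], [0.719, -0.695, 0.0], [-0.001, -0.001, -1.0]]
force: [0.7, -1.1, 0.4]
finger_gap: 0.701
finger_force: 0.0
```

Emit:
send_rows(
  targets=[
    {"x": -1,"y": 30,"z": 2,"wx": 0,"wy": 0,"wz": 0.78},
    {"x": -1,"y": 30,"z": 2,"wx": 0,"wy": 0,"wz": 0.78},
    {"x": -1,"y": 30,"z": 2,"wx": 0,"wy": 0,"wz": 0.78},
    {"x": -1,"y": 30,"z": 2,"wx": 0,"wy": 0,"wz": 0.78},
    {"x": -1,"y": 30,"z": 2,"wx": 0,"wy": 0,"wz": 0.78},
    {"x": -1,"y": 30,"z": 2,"wx": 0,"wy": 0,"wz": 0.78},
    {"x": -1,"y": 30,"z": 2,"wx": 0,"wy": 0,"wz": 0.78},
    {"x": -1,"y": 30,"z": 2,"wx": 0,"wy": 0,"wz": 0.78},
  ],
)

```text
time_s: 8.8
eef_pos: [0.4097, 0.256, 0.3292]
tcp_rot: [[-0.005, 1.0, -0.002], [1.0, 0.005, 0.003], [0.003, -0.002, -1.0]]
force: [-0.1, -0.2, -0.1]
finger_gap: 0.705
finger_force: 0.0
```

```bash
python3 - <<'E'
from h import *
import pickle; f=1/1.5625
p=pickle.load(open('w5.pkl','rb'))
print('knob',pix2w(p,404*f,334*f,.122),'axis',pix2w(p,404*f,221*f,.109),'tip',pix2w(p,404*f,452*f,.096))
p=grab_frame("wrist"); cv2.imwrite('pics/w6.png',cv2.resize(p["img"][:,:,::-1],(800,600),interpolation=cv2.INTER_CUBIC))
pickle.dump(p,open('w6.pkl','wb'))
st=robot.state();print(st["time_s"],st["eef_pos"],np.round(st["tcp_rot"],3).tolist(),np.round(st["joint_positions"],2))
E
```

```text
knob [ 0.41556355 -0.28811997  0.122     ] axis [ 0.46712476 -0.29208952  0.109     ] tip [ 0.33329486 -0.28190088  0.096     ]
8.85 [0.40991929 0.2547995  0.32889296] [[-0.003, 1.0, -0.003], [1.0, 0.003, 0.002], [0.002, -0.003, -1.0]] [-0.13  0.13 -0.52  1.86  0.06  1.17 -0.67]
```

View pics/w6.png

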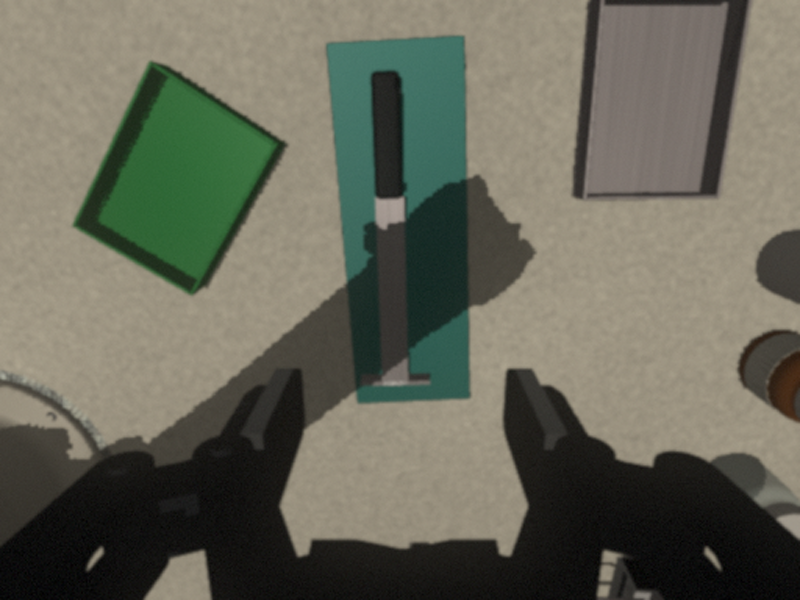

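The catch reads 51.7 mm from the axis, so it is home, and the handle is at the off angle. The rake handle runs from (387,72) to (390,197) with the lip at (396,379). The grey tray at the upper right matches "steel".

```bash
python3 - <<'E'
from h import *
import pickle; f=1/1.5625
p=pickle.load(open('w6.pkl','rb'))
P=lambda n,u,v,z:print(n,np.round(pix2w(p,u*f,v*f,z)[:2],4))
P('end',386,72,.039);P('front',390,197,.039);P('lip',396,379,.019);P('lipL',361,380,.019);P('lipR',430,379,.019)
for q in((328,43),(464,37),(469,398),(358,403)):P('mat',*q,.003)
for q in((577,197),(718,194)):P('tray',*q,.03)
E
```

```text
end [0.3956 0.3755]
front [0.3984 0.2845]
lip [0.403  0.1164]
lipL [0.3708 0.1152]
lipR [0.4343 0.1166]
mat [0.3487 0.4003]
mat [0.4558 0.4052]
mat [0.4733 0.0886]
mat [0.366  0.0824]
tray [0.5485 0.2843]
tray [0.6613 0.2873]
```

Emit:
send_rows(
  targets=[
    {"x": -1.4,"y": 6.1,"z": -10,"wx": 0,"wy": 0,"wz": 0.028},
    {"x": -1.4,"y": 6.1,"z": -16,"wx": 0,"wy": 0,"wz": 0.028},
    {"x": -1.4,"y": 6.1,"z": -20,"wx": 0,"wy": 0,"wz": 0.028},
    {"x": -1.4,"y": 6.1,"z": -24,"wx": 0,"wy": 0,"wz": 0.028},
    {"x": -1.4,"y": 6.1,"z": -28,"wx": 0,"wy": 0,"wz": 0.028},
    {"x": -1.4,"y": 6.1,"z": -29.6,"wx": 0,"wy": 0,"wz": 0.028},
    {"x": -1.4,"y": 6.1,"z": -29.6,"wx": 0,"wy": 0,"wz": 0.028},
    {"x": -1.4,"y": 6.1,"z": -29.6,"wx": 0,"wy": 0,"wz": 0.028},
  ],
)

```text
time_s: 9.52
eef_pos: [0.3938, 0.306, 0.0274]
tcp_rot: [[-0.024, 1.0, -0.009], [1.0, 0.024, -0.008], [-0.007, -0.009, -1.0]]
force: [-0.2, -0.0, -0.4]
finger_gap: 0.706
finger_force: 0.0
```

Emit:
send_rows(
  targets=[
    {"x": 0,"y": 0,"z": 0,"wx": 0,"wy": 0,"wz": 0},
    {"x": 0,"y": 0,"z": 0,"wx": 0,"wy": 0,"wz": 0},
    {"x": 0,"y": 0,"z": 0,"wx": 0,"wy": 0,"wz": 0},
    {"x": 0,"y": 0,"z": 0,"wx": 0,"wy": 0,"wz": 0},
    {"x": 0,"y": 0,"z": 0,"wx": 0,"wy": 0,"wz": 0},
    {"x": 0,"y": 0,"z": 0,"wx": 0,"wy": 0,"wz": 0},
  ],
  claw=1.2,
)

```text
time_s: 10.02
eef_pos: [0.3981, 0.3116, 0.0356]
tcp_rot: [[-0.028, 1.0, 0.002], [1.0, 0.028, 0.001], [0.001, 0.002, -1.0]]
force: [-0.3, -0.0, -1.8]
finger_gap: 0.244
finger_force: 60.1
```

Emit:
send_rows(
  targets=[
    {"x": 0,"y": 0,"z": 3,"wx": 0,"wy": 0,"wz": 0},
    {"x": 1,"y": -1,"z": 6,"wx": 0,"wy": 0,"wz": 0},
    {"x": 22.3,"y": -16.6,"z": 6,"wx": 0,"wy": 0,"wz": -0.102},
    {"x": 22.3,"y": -16.6,"z": 6,"wx": 0,"wy": 0,"wz": -0.102},
    {"x": 22.3,"y": -16.6,"z": 6,"wx": 0,"wy": 0,"wz": -0.102},
    {"x": 22.3,"y": -16.6,"z": 6,"wx": 0,"wy": 0,"wz": -0.102},
    {"x": 22.3,"y": -16.6,"z": 6,"wx": 0,"wy": 0,"wz": -0.102},
    {"x": 22.3,"y": -16.6,"z": 6,"wx": 0,"wy": 0,"wz": -0.102},
  ],
)

```text
time_s: 10.68
eef_pos: [0.6105, 0.1519, 0.0953]
tcp_rot: [[0.073, 0.997, 0.001], [0.997, -0.073, 0.0], [0.0, 0.001, -1.0]]
force: [1.0, -0.1, -1.0]
finger_gap: 0.248
finger_force: 60.0
```

Emit:
send_rows(
  targets=[
    {"x": 0,"y": 0,"z": 0,"wx": 0,"wy": 0,"wz": 0},
    {"x": 0,"y": 0,"z": 0,"wx": 0,"wy": 0,"wz": 0},
    {"x": 0,"y": 0,"z": -4.3,"wx": 0,"wy": 0,"wz": 0},
    {"x": 0,"y": 0,"z": -4.3,"wx": 0,"wy": 0,"wz": 0},
    {"x": 0,"y": 0,"z": -4.3,"wx": 0,"wy": 0,"wz": 0},
    {"x": 0,"y": 0,"z": -4.3,"wx": 0,"wy": 0,"wz": 0},
  ],
)

```text
time_s: 11.18
eef_pos: [0.6081, 0.1549, 0.0521]
tcp_rot: [[0.071, 0.997, -0.0], [0.997, -0.071, 0.001], [0.001, -0.0, -1.0]]
force: [1.1, 0.6, -1.6]
finger_gap: 0.249
finger_force: 60.0
```

```bash
python3 - <<'E'
from h import *
import pickle
for n in("side","scene"):
    p=grab_frame(n); pickle.dump(p,open(f'{n}7.pkl','wb'))
    a=p["img"][:,:,::-1]
    a=a[100:270,180:340] if n=="side" else a[170:300,60:300]
    cv2.imwrite(f'pics/{n}7.png',cv2.resize(a,None,fx=3.2,fy=3.2,interpolation=cv2.INTER_CUBIC))
st=robot.state();print(st["time_s"],st["eef_pos"],np.round(st["tcp_rot"],3).tolist(),st["force"],st["torque"])
E
```

```text
11.2833 [0.60977351 0.15497384 0.05352615] [[0.072, 0.997, 0.003], [0.997, -0.072, 0.001], [0.001, 0.003, -1.0]] [ 0.33549271 -0.39625831 -2.4647581 ] [ 0.10498202  0.01727651 -0.0232622 ]
```

View pics/side7.png

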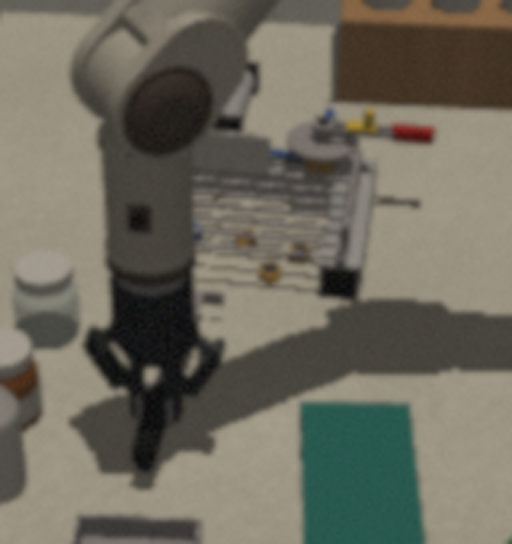

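Lock state still good in this view: handle towards deck -x, and parts visible at (245,240), (298,252), (268,272) and blue (196,235). Lane A: enter over the bush.

Emit:
send_rows(
  targets=[
    {"x": 1.0,"y": -3.0,"z": -0.1,"wx": 0,"wy": 0,"wz": 0},
    {"x": 1.0,"y": -3.0,"z": -0.1,"wx": 0,"wy": 0,"wz": 0},
    {"x": 0.7,"y": -6.7,"z": -0.1,"wx": 0,"wy": 0,"wz": 0},
    {"x": 0.4,"y": -10.4,"z": -0.1,"wx": 0,"wy": 0,"wz": 0},
    {"x": 0.2,"y": -14.0,"z": -0.1,"wx": 0,"wy": 0,"wz": 0},
    {"x": -0.1,"y": -17.7,"z": -0.1,"wx": 0,"wy": 0,"wz": 0},
    {"x": -0.4,"y": -21.4,"z": -0.1,"wx": 0,"wy": 0,"wz": 0},
    {"x": -0.4,"y": -21.4,"z": -0.1,"wx": 0,"wy": 0,"wz": 0},
  ],
)

```text
time_s: 11.95
eef_pos: [0.6047, -0.073, 0.052]
tcp_rot: [[0.085, 0.996, 0.001], [0.996, -0.085, -0.009], [-0.008, 0.002, -1.0]]
force: [-0.3, -2.2, -3.2]
finger_gap: 0.246
finger_force: 60.1
```

Emit:
send_rows(
  targets=[
    {"x": 0,"y": 0,"z": -0.8,"wx": 0,"wy": 0,"wz": 0},
    {"x": 0,"y": 0,"z": -1.5,"wx": 0,"wy": 0,"wz": 0},
    {"x": 0,"y": 0,"z": -1.8,"wx": 0,"wy": 0,"wz": 0},
    {"x": 0,"y": 0,"z": -1.8,"wx": 0,"wy": 0,"wz": 0},
  ],
)

```text
time_s: 12.28
eef_pos: [0.6049, -0.0583, 0.0323]
tcp_rot: [[0.07, 0.998, -0.0], [0.998, -0.07, 0.0], [0.0, -0.0, -1.0]]
force: [0.2, -0.2, -0.7]
finger_gap: 0.246
finger_force: 60.3
```

Emit:
send_rows(
  targets=[
    {"x": 0.1,"y": 1.5,"z": 0,"wx": 0,"wy": 0,"wz": 0},
    {"x": 0.2,"y": 3,"z": 0,"wx": 0,"wy": 0,"wz": 0},
    {"x": 0.35,"y": 4.5,"z": 0,"wx": 0,"wy": 0,"wz": 0},
    {"x": 0.45,"y": 6,"z": 0,"wx": 0,"wy": 0,"wz": 0},
    {"x": 0.55,"y": 7.5,"z": 0,"wx": 0,"wy": 0,"wz": 0},
    {"x": 0.7,"y": 9,"z": 0,"wx": 0,"wy": 0,"wz": 0},
    {"x": 0.8,"y": 10.5,"z": 0,"wx": 0,"wy": 0,"wz": 0},
    {"x": 0.9,"y": 12,"z": 0,"wx": 0,"wy": 0,"wz": 0},
  ],
)

```text
time_s: 12.95
eef_pos: [0.6135, 0.0629, 0.0323]
tcp_rot: [[0.07, 0.998, -0.0], [0.998, -0.07, 0.001], [0.001, -0.0, -1.0]]
force: [-0.0, 0.4, -2.0]
finger_gap: 0.246
finger_force: 60.2
```

Emit:
send_rows(
  targets=[
    {"x": 0.1,"y": 1.5,"z": 0,"wx": 0,"wy": 0,"wz": 0},
    {"x": 0.2,"y": 3,"z": 0,"wx": 0,"wy": 0,"wz": 0},
    {"x": 0.35,"y": 4.5,"z": 0,"wx": 0,"wy": 0,"wz": 0},
    {"x": 0.45,"y": 6,"z": 0,"wx": 0,"wy": 0,"wz": 0},
    {"x": 0.55,"y": 7.5,"z": 0,"wx": 0,"wy": 0,"wz": 0},
    {"x": 0.7,"y": 9,"z": 0,"wx": 0,"wy": 0,"wz": 0},
    {"x": 0.8,"y": 10.5,"z": 0,"wx": 0,"wy": 0,"wz": 0},
    {"x": 0.9,"y": 12,"z": 0,"wx": 0,"wy": 0,"wz": 0},
  ],
)

```text
time_s: 13.62
eef_pos: [0.6229, 0.1812, 0.0323]
tcp_rot: [[0.073, 0.997, 0.0], [0.997, -0.073, 0.0], [0.0, 0.0, -1.0]]
force: [0.2, -0.7, -1.4]
finger_gap: 0.249
finger_force: 60.2
```

```bash
cat >> h.py <<'E'
O=np.array([.5518,-.0953]);R=np.array([[.9973,.074],[-.074,.9973]])
def parts():
    for n in("side","scene"):
        p=grab_frame(n)
        for t in("nut_a","bush_a"):
            for r in models.masks_of(t,p)[:6]:
                e=r["extent"]
                if r["confidence"]<.2 or (e[2]-e[0])*(e[3]-e[1])>900: continue
                w=pix2w(p,(e[0]+e[2])/2,(e[1]+e[3])/2,.006)[:2]
                print(n,t,round(r["confidence"],2),np.round(w,3),'deck',np.round(R.T@(w-O),3))
    st=robot.state();print(st["time_s"],np.round(st["eef_pos"],4),np.round(st["tcp_rot"],3).tolist(),np.round(st["force"],1))
E
python3 -c "
from h import *
parts()"
```

```text
scene nut_a 0.55 [ 0.531 -0.183] deck [-0.015 -0.089]
scene nut_a 0.49 [ 0.468 -0.162] deck [-0.079 -0.073]
13.9167 [0.623  0.1786 0.0322] [[0.074, 0.997, 0.0], [0.997, -0.074, -0.001], [-0.001, 0.0, -1.0]] [ 0.4  0.5 -1.5]
```

Emit:
send_rows(
  targets=[
    {"x": 0,"y": 0,"z": 1.8,"wx": 0,"wy": 0,"wz": 0},
    {"x": 0,"y": 0,"z": 1.8,"wx": 0,"wy": 0,"wz": 0},
    {"x": -2.5,"y": -3,"z": 1.8,"wx": 0,"wy": 0,"wz": 0},
    {"x": -4.4,"y": -5.1,"z": 1.8,"wx": 0,"wy": 0,"wz": 0},
    {"x": -4.4,"y": -5.1,"z": 1.8,"wx": 0,"wy": 0,"wz": 0},
    {"x": -4.4,"y": -5.1,"z": 1.8,"wx": 0,"wy": 0,"wz": 0},
  ],
)

```text
time_s: 14.42
eef_pos: [0.5778, 0.125, 0.0497]
tcp_rot: [[0.077, 0.997, -0.001], [0.997, -0.077, -0.002], [-0.002, -0.001, -1.0]]
force: [0.6, 0.5, -1.3]
finger_gap: 0.249
finger_force: 60.1
```

Emit:
send_rows(
  targets=[
    {"x": -0.3,"y": -3.5,"z": 0,"wx": 0,"wy": 0,"wz": 0},
    {"x": -0.6,"y": -7,"z": 0,"wx": 0,"wy": 0,"wz": 0},
    {"x": -0.8,"y": -10.5,"z": 0,"wx": 0,"wy": 0,"wz": 0},
    {"x": -1.1,"y": -14,"z": 0,"wx": 0,"wy": 0,"wz": 0},
    {"x": -1.3,"y": -16.5,"z": 0,"wx": 0,"wy": 0,"wz": 0},
    {"x": -1.4,"y": -18.2,"z": 0,"wx": 0,"wy": 0,"wz": 0},
    {"x": -1.4,"y": -18.2,"z": 0,"wx": 0,"wy": 0,"wz": 0},
    {"x": -1.4,"y": -18.2,"z": 0,"wx": 0,"wy": 0,"wz": 0},
  ],
)

```text
time_s: 15.08
eef_pos: [0.5657, -0.0548, 0.0503]
tcp_rot: [[0.076, 0.997, 0.001], [0.997, -0.076, -0.0], [0.0, 0.001, -1.0]]
force: [0.1, 0.1, -2.0]
finger_gap: 0.245
finger_force: 60.1
```

```bash
python3 -c "
from h import *
parts()
p=grab_frame('side');cv2.imwrite('pics/side8.png',cv2.resize(p['img'][100:270,160:340,::-1],None,fx=3.2,fy=3.2,interpolation=cv2.INTER_CUBIC))"
```

```text
side nut_a 0.64 [ 0.413 -0.439] deck [-0.113 -0.353]
side nut_a 0.47 [ 0.515 -0.129] deck [-0.035 -0.036]
side bush_a 0.58 [0.634 0.007] deck [0.074 0.108]
side bush_a 0.35 [ 0.57  -0.065] deck [0.015 0.032]
scene nut_a 0.43 [ 0.465 -0.162] deck [-0.082 -0.073]
15.3833 [ 0.5651 -0.0516  0.0504] [[0.071, 0.998, 0.0], [0.998, -0.071, 0.001], [0.001, 0.0, -1.0]] [ 0.1  0.3 -2.1]
```

View pics/side8.png

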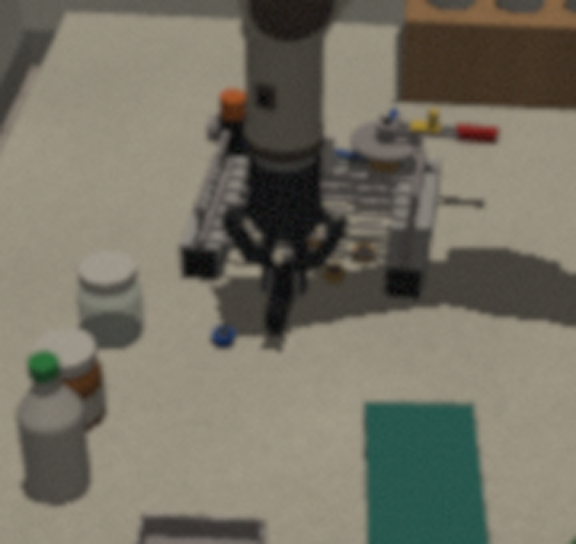

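The bush is out at (224,336). Lane B: lower and draw.

Emit:
send_rows(
  targets=[
    {"x": 0,"y": 0,"z": -0.9,"wx": 0,"wy": 0,"wz": 0},
    {"x": 0,"y": 0,"z": -1.8,"wx": 0,"wy": 0,"wz": 0},
    {"x": 0,"y": 0,"z": -1.8,"wx": 0,"wy": 0,"wz": 0},
    {"x": 0,"y": 0,"z": -1.8,"wx": 0,"wy": 0,"wz": 0},
    {"x": 0.1,"y": 1.5,"z": -1.8,"wx": 0,"wy": 0,"wz": 0},
    {"x": 0.2,"y": 3,"z": -1.8,"wx": 0,"wy": 0,"wz": 0},
    {"x": 0.35,"y": 4.5,"z": -1.8,"wx": 0,"wy": 0,"wz": 0},
    {"x": 0.45,"y": 6,"z": -1.8,"wx": 0,"wy": 0,"wz": 0},
  ],
)

```text
time_s: 16.1
eef_pos: [0.5692, 0.0061, 0.0318]
tcp_rot: [[0.074, 0.997, -0.0], [0.997, -0.074, -0.001], [-0.001, -0.0, -1.0]]
force: [-0.9, -1.9, 0.8]
finger_gap: 0.249
finger_force: 61.3
```

Emit:
send_rows(
  targets=[
    {"x": 0.1,"y": 1.5,"z": 0,"wx": 0,"wy": 0,"wz": 0},
    {"x": 0.2,"y": 3,"z": 0,"wx": 0,"wy": 0,"wz": 0},
    {"x": 0.35,"y": 4.5,"z": 0,"wx": 0,"wy": 0,"wz": 0},
    {"x": 0.45,"y": 6,"z": 0,"wx": 0,"wy": 0,"wz": 0},
    {"x": 0.55,"y": 7.5,"z": 0,"wx": 0,"wy": 0,"wz": 0},
    {"x": 0.7,"y": 9,"z": 0,"wx": 0,"wy": 0,"wz": 0},
    {"x": 0.8,"y": 10.5,"z": 0,"wx": 0,"wy": 0,"wz": 0},
    {"x": 0.9,"y": 12,"z": 0,"wx": 0,"wy": 0,"wz": 0},
  ],
)

```text
time_s: 16.77
eef_pos: [0.5783, 0.1258, 0.0318]
tcp_rot: [[0.074, 0.997, -0.001], [0.997, -0.074, -0.002], [-0.002, -0.0, -1.0]]
force: [-1.2, -3.3, 1.6]
finger_gap: 0.245
finger_force: 61.5
```

Emit:
send_rows(
  targets=[
    {"x": 0.1,"y": 1.5,"z": 0,"wx": 0,"wy": 0,"wz": 0},
    {"x": 0.2,"y": 3,"z": 0,"wx": 0,"wy": 0,"wz": 0},
    {"x": 0.35,"y": 4.5,"z": 0,"wx": 0,"wy": 0,"wz": 0},
    {"x": 0.45,"y": 6,"z": 0,"wx": 0,"wy": 0,"wz": 0},
    {"x": 0.45,"y": 6,"z": 1.8,"wx": 0,"wy": 0,"wz": 0},
    {"x": 0.45,"y": 6,"z": 1.8,"wx": 0,"wy": 0,"wz": 0},
  ],
)

```text
time_s: 17.27
eef_pos: [0.5835, 0.1903, 0.0518]
tcp_rot: [[0.07, 0.998, 0.002], [0.998, -0.07, 0.003], [0.003, 0.002, -1.0]]
force: [0.2, 0.6, -1.5]
finger_gap: 0.248
finger_force: 61.0
```

```bash
python3 -c "
from h import *
parts()"
```

```text
side nut_a 0.55 [ 0.522 -0.129] deck [-0.027 -0.036]
scene nut_a 0.53 [0.569 0.01 ] deck [0.009 0.106]
scene nut_a 0.49 [ 0.246 -0.348] deck [-0.287 -0.274]
17.5667 [0.5823 0.1859 0.0493] [[0.074, 0.997, -0.001], [0.997, -0.074, -0.001], [-0.001, -0.001, -1.0]] [ 0.1 -0.  -1.8]
```

Emit:
send_rows(
  targets=[
    {"x": -2,"y": -1.5,"z": 0.2,"wx": 0,"wy": 0,"wz": 0},
    {"x": -4.5,"y": -3.5,"z": 0.2,"wx": 0,"wy": 0,"wz": 0},
    {"x": -6.6,"y": -5.3,"z": 0.2,"wx": 0,"wy": 0,"wz": 0},
    {"x": -6.6,"y": -5.3,"z": 0.2,"wx": 0,"wy": 0,"wz": 0},
    {"x": -6.6,"y": -5.3,"z": 0.2,"wx": 0,"wy": 0,"wz": 0},
  ],
)

```text
time_s: 17.98
eef_pos: [0.5152, 0.1315, 0.0517]
tcp_rot: [[0.075, 0.997, -0.002], [0.997, -0.075, -0.002], [-0.002, -0.002, -1.0]]
force: [1.8, 1.0, -1.7]
finger_gap: 0.243
finger_force: 60.9
```

Emit:
send_rows(
  targets=[
    {"x": -0.3,"y": -3.5,"z": 0,"wx": 0,"wy": 0,"wz": 0},
    {"x": -0.6,"y": -7,"z": 0,"wx": 0,"wy": 0,"wz": 0},
    {"x": -0.8,"y": -10.5,"z": 0,"wx": 0,"wy": 0,"wz": 0},
    {"x": -1.1,"y": -14,"z": 0,"wx": 0,"wy": 0,"wz": 0},
    {"x": -1.3,"y": -16.5,"z": 0,"wx": 0,"wy": 0,"wz": 0},
    {"x": -1.4,"y": -18.4,"z": 0,"wx": 0,"wy": 0,"wz": 0},
    {"x": -1.4,"y": -18.4,"z": 0,"wx": 0,"wy": 0,"wz": 0},
    {"x": -1.4,"y": -18.4,"z": 0,"wx": 0,"wy": 0,"wz": 0},
  ],
)

```text
time_s: 18.65
eef_pos: [0.5037, -0.0516, 0.0523]
tcp_rot: [[0.076, 0.997, 0.001], [0.997, -0.076, 0.0], [0.0, 0.001, -1.0]]
force: [-0.4, 0.7, -2.0]
finger_gap: 0.246
finger_force: 60.9
```

Emit:
send_rows(
  targets=[
    {"x": 0,"y": 0,"z": -0.9,"wx": 0,"wy": 0,"wz": 0},
    {"x": 0,"y": 0,"z": -1.8,"wx": 0,"wy": 0,"wz": 0},
    {"x": 0,"y": 0,"z": -1.8,"wx": 0,"wy": 0,"wz": 0},
    {"x": 0,"y": 0,"z": -1.8,"wx": 0,"wy": 0,"wz": 0},
  ],
)

```text
time_s: 18.98
eef_pos: [0.5027, -0.0488, 0.0335]
tcp_rot: [[0.071, 0.998, -0.001], [0.998, -0.071, 0.001], [0.001, -0.001, -1.0]]
force: [-0.1, 0.8, -1.3]
finger_gap: 0.246
finger_force: 60.9
```

Draw lane C, lowering a touch more (0.1 cm).

Emit:
send_rows(
  targets=[
    {"x": 0.1,"y": 1.5,"z": -0.1,"wx": 0,"wy": 0,"wz": 0},
    {"x": 0.2,"y": 3,"z": -0.1,"wx": 0,"wy": 0,"wz": 0},
    {"x": 0.35,"y": 4.5,"z": -0.1,"wx": 0,"wy": 0,"wz": 0},
    {"x": 0.45,"y": 6,"z": -0.1,"wx": 0,"wy": 0,"wz": 0},
    {"x": 0.55,"y": 7.5,"z": -0.1,"wx": 0,"wy": 0,"wz": 0},
    {"x": 0.7,"y": 9,"z": -0.1,"wx": 0,"wy": 0,"wz": 0},
    {"x": 0.8,"y": 10.5,"z": -0.1,"wx": 0,"wy": 0,"wz": 0},
    {"x": 0.9,"y": 12,"z": -0.1,"wx": 0,"wy": 0,"wz": 0},
  ],
)

```text
time_s: 19.65
eef_pos: [0.5113, 0.071, 0.0331]
tcp_rot: [[0.072, 0.997, -0.001], [0.997, -0.072, -0.0], [-0.0, -0.001, -1.0]]
force: [0.8, -0.1, -1.5]
finger_gap: 0.245
finger_force: 60.9
```

Emit:
send_rows(
  targets=[
    {"x": 0.1,"y": 1.5,"z": 0,"wx": 0,"wy": 0,"wz": 0},
    {"x": 0.2,"y": 3,"z": 0,"wx": 0,"wy": 0,"wz": 0},
    {"x": 0.35,"y": 4.5,"z": 0,"wx": 0,"wy": 0,"wz": 0},
    {"x": 0.45,"y": 6,"z": 0,"wx": 0,"wy": 0,"wz": 0},
    {"x": 0.55,"y": 7.5,"z": 0,"wx": 0,"wy": 0,"wz": 0},
    {"x": 0.7,"y": 9,"z": 0,"wx": 0,"wy": 0,"wz": 0},
    {"x": 0.8,"y": 10.5,"z": 0,"wx": 0,"wy": 0,"wz": 0},
    {"x": 0.8,"y": 10.5,"z": 0,"wx": 0,"wy": 0,"wz": 0},
  ],
)

```text
time_s: 20.32
eef_pos: [0.5192, 0.1796, 0.0335]
tcp_rot: [[0.068, 0.998, 0.0], [0.998, -0.068, 0.003], [0.003, 0.0, -1.0]]
force: [0.3, 1.5, -1.9]
finger_gap: 0.246
finger_force: 60.9
```

Emit:
send_rows(
  targets=[
    {"x": 0,"y": 0,"z": 2,"wx": 0,"wy": 0,"wz": 0},
    {"x": 0,"y": 0,"z": 4,"wx": 0,"wy": 0,"wz": 0},
    {"x": -2,"y": 2,"z": 6,"wx": 0,"wy": 0,"wz": 0},
    {"x": -11,"y": 14,"z": 6,"wx": 0,"wy": 0,"wz": 0.12},
    {"x": -11,"y": 14,"z": 6,"wx": 0,"wy": 0,"wz": 0.12},
    {"x": -11,"y": 14,"z": 6,"wx": 0,"wy": 0,"wz": 0.12},
    {"x": -11,"y": 14,"z": 6,"wx": 0,"wy": 0,"wz": 0.12},
    {"x": -11,"y": 14,"z": 6,"wx": 0,"wy": 0,"wz": 0.12},
  ],
)

```text
time_s: 20.98
eef_pos: [0.4046, 0.3204, 0.0937]
tcp_rot: [[-0.057, 0.998, -0.002], [0.998, 0.057, 0.003], [0.003, -0.002, -1.0]]
force: [0.4, -0.1, -2.0]
finger_gap: 0.249
finger_force: 60.9
```

```bash
python3 -c "
from h import *
parts()
a=grab_frame('side')['img'][100:270,160:340,::-1];b=grab_frame('scene')['img'][165:275,60:340,::-1]
cv2.imwrite('pics/m9.png',np.vstack([cv2.resize(a,(340,321),interpolation=cv2.INTER_CUBIC).copy() if 0 else cv2.copyMakeBorder(cv2.resize(a,(340,321),interpolation=cv2.INTER_CUBIC),0,0,0,360,0),cv2.resize(b,(700,275),interpolation=cv2.INTER_CUBIC)]))"
```

```text
side nut_a 0.62 [ 0.535 -0.008] deck [-0.023  0.086]
side nut_a 0.4 [0.569 0.01 ] deck [0.009 0.106]
side bush_a 0.39 [0.635 0.008] deck [0.075 0.109]
scene nut_a 0.62 [ 0.535 -0.004] deck [-0.024  0.09 ]
scene nut_a 0.55 [ 0.486 -0.006] deck [-0.072  0.084]
21.2833 [0.4109 0.3129 0.0931] [[-0.044, 0.999, 0.0], [0.999, 0.044, -0.001], [-0.001, 0.0, -1.0]] [ 0.9 -0.2 -2.1]
```

View pics/m9.png

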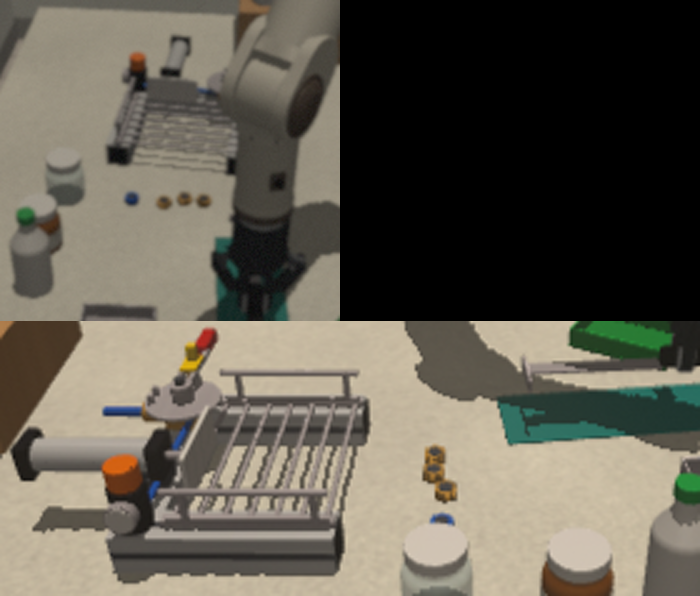

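All four parts are out in the open in a row (scene crop: nuts at (435,453), (433,472), (446,490), bush at (441,520)). Next is a numeric colour check of the bay for any hidden part, then the rake goes down.

```bash
python3 -c "
from h import *
for n in('side','scene'):
    p=grab_frame(n);im=p['img']
    hsv=cv2.cvtColor(im,cv2.COLOR_RGB2HSV)
    poly=np.array([w2pix(p,[*(O+R@np.array(q)),.006]) for q in((-.088,0),(.088,0),(.088,-.178),(-.088,-.178))],np.int32)
    m=np.zeros(im.shape[:2],np.uint8);cv2.fillPoly(m,[poly],1)
    for nm,lo,hi in(('org',(8,110,50),(25,255,255)),('blue',(100,110,40),(130,255,255))):
        k=cv2.inRange(hsv,lo,hi)*m
        v,u=np.nonzero(k);print(n,nm,len(u),[np.round(R.T@(pix2w(p,a,b,.006)[:2]-O),3).tolist() for a,b in list(zip(u,v))[::6]][:12])
"
```

```text
side org 0 []
side blue 0 []
scene org 0 []
scene blue 0 []
```

Emit:
send_rows(
  targets=[
    {"x": 0,"y": 0,"z": -2,"wx": 0,"wy": 0,"wz": 0},
    {"x": 0,"y": 0,"z": -4,"wx": 0,"wy": 0,"wz": 0},
    {"x": 0,"y": 0,"z": -5.4,"wx": 0,"wy": 0,"wz": 0},
    {"x": 0,"y": 0,"z": -5.8,"wx": 0,"wy": 0,"wz": 0},
    {"x": 0,"y": 0,"z": -5.8,"wx": 0,"wy": 0,"wz": 0},
    {"x": 0,"y": 0,"z": -5.8,"wx": 0,"wy": 0,"wz": 0},
  ],
)

```text
time_s: 21.98
eef_pos: [0.41, 0.3146, 0.0354]
tcp_rot: [[-0.047, 0.999, 0.0], [0.999, 0.047, 0.0], [0.0, 0.0, -1.0]]
force: [-0.1, -0.1, -1.9]
finger_gap: 0.246
finger_force: 61.1
```

Emit:
send_rows(
  targets=[
    {"x": 0,"y": 0,"z": -0.2,"wx": 0,"wy": 0,"wz": 0},
    {"x": 0,"y": 0,"z": -0.2,"wx": 0,"wy": 0,"wz": 0},
    {"x": 0,"y": 0,"z": -0.2,"wx": 0,"wy": 0,"wz": 0},
  ],
)

```text
time_s: 22.23
eef_pos: [0.4103, 0.3149, 0.0347]
tcp_rot: [[-0.047, 0.999, 0.001], [0.999, 0.047, 0.0], [0.0, 0.001, -1.0]]
force: [-2.9, -1.9, 11.6]
finger_gap: 0.249
finger_force: 62.8
```

Emit:
send_rows(
  targets=[
    {"x": 0,"y": 0,"z": 0,"wx": 0,"wy": 0,"wz": 0},
    {"x": 0,"y": 0,"z": 0,"wx": 0,"wy": 0,"wz": 0},
    {"x": 0,"y": 0,"z": 0,"wx": 0,"wy": 0,"wz": 0},
    {"x": 0,"y": 0,"z": 4,"wx": 0,"wy": 0,"wz": 0},
    {"x": 0,"y": 0,"z": 8,"wx": 0,"wy": 0,"wz": 0},
    {"x": 0,"y": 0,"z": 12,"wx": 0,"wy": 0,"wz": 0},
    {"x": 0,"y": 0,"z": 16,"wx": 0,"wy": 0,"wz": 0},
    {"x": 0,"y": 0,"z": 18,"wx": 0,"wy": 0,"wz": 0},
  ],
  claw=5,
)

```text
time_s: 22.9
eef_pos: [0.4112, 0.3163, 0.218]
tcp_rot: [[-0.047, 0.999, 0.005], [0.999, 0.047, 0.004], [0.003, 0.005, -1.0]]
force: [0.3, 0.2, 0.2]
finger_gap: 0.583
finger_force: 0.0
```

Emit:
send_rows(
  targets=[
    {"x": 15,"y": -36,"z": 8,"wx": 0,"wy": 0,"wz": -0.047},
    {"x": 15,"y": -36,"z": 8,"wx": 0,"wy": 0,"wz": -0.047},
    {"x": 15,"y": -36,"z": 8,"wx": 0,"wy": 0,"wz": -0.047},
    {"x": 15,"y": -36,"z": 8,"wx": 0,"wy": 0,"wz": -0.047},
    {"x": 15,"y": -36,"z": 8,"wx": 0,"wy": 0,"wz": -0.047},
    {"x": 15,"y": -36,"z": 8,"wx": 0,"wy": 0,"wz": -0.047},
    {"x": 15,"y": -36,"z": 8,"wx": 0,"wy": 0,"wz": -0.047},
    {"x": 15,"y": -36,"z": 8,"wx": 0,"wy": 0,"wz": -0.047},
  ],
)

```text
time_s: 23.57
eef_pos: [0.5357, 0.0113, 0.2808]
tcp_rot: [[-0.0, 1.0, 0.0], [1.0, 0.0, -0.0], [-0.0, 0.0, -1.0]]
force: [1.8, 1.1, -0.6]
finger_gap: 0.587
finger_force: 0.0
```

Emit:
send_rows(
  targets=[
    {"x": 1,"y": -4,"z": 0,"wx": 0,"wy": 0,"wz": 0},
    {"x": 1,"y": -4,"z": 0,"wx": 0,"wy": 0,"wz": 0},
    {"x": 1,"y": -4,"z": 0,"wx": 0,"wy": 0,"wz": 0},
    {"x": 1,"y": -4,"z": 0,"wx": 0,"wy": 0,"wz": 0},
  ],
)

```text
time_s: 23.9
eef_pos: [0.545, -0.0265, 0.2799]
tcp_rot: [[0.001, 1.0, -0.001], [1.0, -0.001, 0.001], [0.001, -0.001, -1.0]]
force: [0.4, 0.7, -0.7]
finger_gap: 0.583
finger_force: 0.0
```

```bash
python3 -c "
from h import *
import pickle
p=grab_frame('wrist');pickle.dump(p,open('w10.pkl','wb'));cv2.imwrite('pics/w10.png',p['img'][:,:,::-1])
hsv=cv2.cvtColor(p['img'],cv2.COLOR_RGB2HSV)
for nm,lo,hi in(('org',(8,110,50),(28,255,255)),('blue',(100,110,40),(130,255,255))):
    n,l,s,c=cv2.connectedComponentsWithStats(cv2.morphologyEx(cv2.inRange(hsv,lo,hi),cv2.MORPH_CLOSE,np.ones((7,7))))
    for i in range(1,n):
        if s[i,4]>60:
            e=s[i];w=pix2w(p,e[0]+e[2]/2,e[1]+e[3]/2,.008);print(nm,s[i].tolist(),np.round(w[:2],4))
            if e[4]<1500:
                ct=max(cv2.findContours((l==i).astype(np.uint8),0,2)[0],key=cv2.contourArea)
                q=np.array([pix2w(p,*t[0],.012)[:2]*1000 for t in cv2.convexHull(ct)],np.float32);print('   rect mm',np.round(cv2.minAreaRect(q)[1:][0],1),round(cv2.minAreaRect(q)[2],1))
st=robot.state();print(st['time_s'],st['eef_pos'],np.round(st['tcp_rot'],3).tolist())"
```

```text
org [447, 0, 54, 38, 879] [0.7764 0.1173]
   rect mm [26.9 66.4] 56.3
org [266, 112, 22, 20, 210] [0.5669 0.0083]
   rect mm [24.4 21.7] 0.0
org [207, 120, 51, 23, 457] [ 0.5146 -0.0028]
   rect mm [23.8 58.5] 86.2
blue [317, 117, 20, 20, 194] [0.6258 0.0025]
   rect mm [22.5 21.9] 0.0
23.95 [ 0.54492796 -0.02536217  0.27997721] [[-0.001, 1.0, -0.001], [1.0, 0.001, 0.001], [0.001, -0.001, -1.0]]
```

View pics/w10.png

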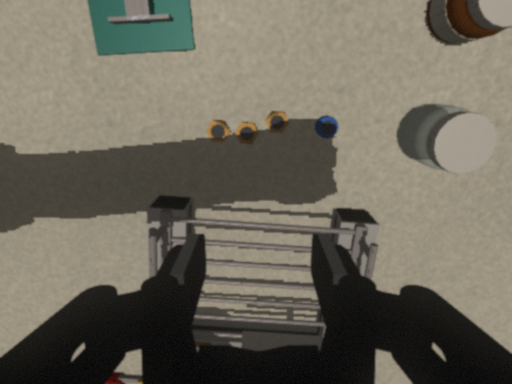

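The wrist image shows nuts at (218,131), (246,131) and (278,121) and the bush at (327,127), all clear of the deck. The rake lip lies on the mat at the top left. I'll grip with the fingers along y, since the nuts sit side by side in x.

```bash
python3 -c "
from h import *
import pickle
p=pickle.load(open('w10.pkl','rb'))
for q in((218,130),(246.5,130),(277.5,120.5),(327,126.5)): print(np.round(pix2w(p,*q,.011)[:2],4))
print(np.round(pix2w(p,140,19,.016)[:2],4))"
```

```text
[ 0.4979 -0.0007]
[ 0.5313 -0.0007]
[0.5673 0.0103]
[0.6252 0.0034]
[0.4207 0.1159]
```

Emit:
send_rows(
  targets=[
    {"x": 8.3,"y": 2.8,"z": -4,"wx": 0,"wy": 0,"wz": -0.8},
    {"x": 8.3,"y": 2.8,"z": -8,"wx": 0,"wy": 0,"wz": -0.8},
    {"x": 8.3,"y": 2.8,"z": -12,"wx": 0,"wy": 0,"wz": -0.8},
    {"x": 8.3,"y": 2.8,"z": -16,"wx": 0,"wy": 0,"wz": -0.8},
    {"x": 8.3,"y": 2.8,"z": -16,"wx": 0,"wy": 0,"wz": -0.8},
    {"x": 8.3,"y": 2.8,"z": -16,"wx": 0,"wy": 0,"wz": -0.8},
    {"x": 8.3,"y": 2.8,"z": -16,"wx": 0,"wy": 0,"wz": -0.8},
    {"x": 8.3,"y": 2.8,"z": -16,"wx": 0,"wy": 0,"wz": -0.8},
  ],
  claw=5,
)

```text
time_s: 24.62
eef_pos: [0.6274, 0.0042, 0.119]
tcp_rot: [[0.716, 0.698, -0.002], [0.698, -0.716, 0.001], [-0.001, -0.002, -1.0]]
force: [-0.1, -0.3, 0.9]
finger_gap: 0.582
finger_force: 0.0
```

Emit:
send_rows(
  targets=[
    {"x": 0,"y": 0,"z": 0,"wx": 0,"wy": 0,"wz": -0.77},
    {"x": 0,"y": 0,"z": 0,"wx": 0,"wy": 0,"wz": -0.77},
    {"x": 0,"y": 0,"z": 0,"wx": 0,"wy": 0,"wz": -0.77},
    {"x": 0,"y": 0,"z": 0,"wx": 0,"wy": 0,"wz": -0.77},
    {"x": 0,"y": 0,"z": 0,"wx": 0,"wy": 0,"wz": -0.77},
    {"x": 0,"y": 0,"z": 0,"wx": 0,"wy": 0,"wz": -0.77},
    {"x": 0,"y": 0,"z": 0,"wx": 0,"wy": 0,"wz": -0.77},
    {"x": 0,"y": 0,"z": 0,"wx": 0,"wy": 0,"wz": -0.77},
  ],
)

```text
time_s: 25.28
eef_pos: [0.6284, 0.0029, 0.1208]
tcp_rot: [[1.0, 0.006, 0.001], [0.006, -1.0, 0.0], [0.001, -0.0, -1.0]]
force: [0.3, -0.7, -0.0]
finger_gap: 0.585
finger_force: 0.0
```

```bash
cat >> h.py <<'E'
def col(cam):
    p=grab_frame(cam);hsv=cv2.cvtColor(p['img'],cv2.COLOR_RGB2HSV)
    for nm,lo,hi in(('org',(8,110,50),(28,255,255)),('blue',(100,110,40),(130,255,255))):
        n,l,s,c=cv2.connectedComponentsWithStats(cv2.morphologyEx(cv2.inRange(hsv,lo,hi),cv2.MORPH_CLOSE,np.ones((5,5))))
        for i in range(1,n):
            e=s[i]
            if 8<e[4]<6000:
                w=pix2w(p,e[0]+e[2]/2,e[1]+e[3]/2,.008)
                if abs(w[1]-.2)<.27 and .42<w[0]<.72: print(cam,nm,e.tolist(),np.round(w[:2],4))
    st=robot.state();print(st['time_s'],np.round(st['eef_pos'],4),np.round(st['tcp_rot'],3).tolist(),np.round(st['joint_positions'],2))
E
python3 -c "
from h import *
col('wrist')"
```

```text
wrist org [237, 247, 30, 36, 545] [0.5673 0.0078]
wrist org [250, 286, 32, 65, 1043] [ 0.5169 -0.004 ]
wrist blue [243, 178, 33, 35, 571] [0.6254 0.0024]
25.3333 [0.6284 0.0025 0.1207] [[1.0, 0.007, 0.001], [0.007, -1.0, 0.0], [0.001, -0.0, -1.0]] [-0.08  0.58  0.05  1.72 -0.03  0.84 -1.58]
```

Emit:
send_rows(
  targets=[
    {"x": -0.3,"y": 0,"z": -4,"wx": 0,"wy": 0,"wz": 0},
    {"x": -0.3,"y": 0,"z": -7,"wx": 0,"wy": 0,"wz": 0},
    {"x": -0.3,"y": 0,"z": -8.5,"wx": 0,"wy": 0,"wz": 0},
    {"x": -0.3,"y": 0,"z": -9.1,"wx": 0,"wy": 0,"wz": 0},
    {"x": -0.3,"y": 0,"z": -9.1,"wx": 0,"wy": 0,"wz": 0},
  ],
)

```text
time_s: 25.75
eef_pos: [0.6244, 0.0014, 0.0279]
tcp_rot: [[1.0, 0.002, -0.003], [0.002, -1.0, 0.0], [-0.003, -0.0, -1.0]]
force: [0.4, 0.8, -0.3]
finger_gap: 0.587
finger_force: 0.0
```

Emit:
send_rows(
  targets=[
    {"x": 0,"y": 0,"z": 0,"wx": 0,"wy": 0,"wz": 0},
    {"x": 0,"y": 0,"z": 0,"wx": 0,"wy": 0,"wz": 0},
    {"x": 0,"y": 0,"z": 0,"wx": 0,"wy": 0,"wz": 0},
    {"x": 0,"y": 0,"z": 0,"wx": 0,"wy": 0,"wz": 0},
    {"x": 0,"y": 0,"z": 0,"wx": 0,"wy": 0,"wz": 0},
    {"x": 0,"y": 0,"z": 0,"wx": 0,"wy": 0,"wz": 0},
  ],
  claw=1.5,
)

```text
time_s: 26.25
eef_pos: [0.6271, 0.0013, 0.0314]
tcp_rot: [[1.0, 0.001, 0.004], [0.001, -1.0, 0.0], [0.004, -0.0, -1.0]]
force: [-0.9, -0.9, 7.1]
finger_gap: 0.259
finger_force: 58.8
```

Emit:
send_rows(
  targets=[
    {"x": 0,"y": 0,"z": 4,"wx": 0,"wy": 0,"wz": 0},
    {"x": 0,"y": 0,"z": 8,"wx": 0,"wy": 0,"wz": 0},
    {"x": 0,"y": 0,"z": 8,"wx": 0,"wy": 0,"wz": 0},
  ],
)

```text
time_s: 26.5
eef_pos: [0.631, 0.0013, 0.1175]
tcp_rot: [[1.0, 0.001, 0.013], [0.001, -1.0, 0.0], [0.013, -0.0, -1.0]]
force: [1.0, -0.7, 0.8]
finger_gap: 0.261
finger_force: 58.8
```

Emit:
send_rows(
  targets=[
    {"x": 0,"y": 38.3,"z": 1,"wx": 0,"wy": 0,"wz": 0},
    {"x": 0,"y": 38.3,"z": 1,"wx": 0,"wy": 0,"wz": 0},
    {"x": 0,"y": 38.3,"z": 1,"wx": 0,"wy": 0,"wz": 0},
    {"x": 0,"y": 38.3,"z": 1,"wx": 0,"wy": 0,"wz": 0},
    {"x": 0,"y": 38.3,"z": 1,"wx": 0,"wy": 0,"wz": 0},
    {"x": 0,"y": 38.3,"z": 1,"wx": 0,"wy": 0,"wz": 0},
    {"x": 0,"y": 38.3,"z": 1,"wx": 0,"wy": 0,"wz": 0},
    {"x": 0,"y": 38.3,"z": 1,"wx": 0,"wy": 0,"wz": 0},
  ],
)

```text
time_s: 27.17
eef_pos: [0.6254, 0.3368, 0.1189]
tcp_rot: [[1.0, 0.001, 0.001], [0.001, -1.0, 0.001], [0.001, -0.001, -1.0]]
force: [0.4, 0.3, -0.4]
finger_gap: 0.264
finger_force: 58.8
```

Emit:
send_rows(
  targets=[
    {"x": 0,"y": 5.5,"z": 0,"wx": 0,"wy": 0,"wz": 0},
    {"x": 0,"y": 5.5,"z": 0,"wx": 0,"wy": 0,"wz": 0},
    {"x": 0,"y": 5.5,"z": 0,"wx": 0,"wy": 0,"wz": 0},
  ],
)

```text
time_s: 27.42
eef_pos: [0.6225, 0.3981, 0.1185]
tcp_rot: [[1.0, 0.01, -0.0], [0.01, -1.0, 0.006], [-0.0, -0.006, -1.0]]
force: [-0.2, 0.1, 0.2]
finger_gap: 0.261
finger_force: 58.9
```

Emit:
send_rows(
  targets=[
    {"x": 0.5,"y": 0,"z": -2,"wx": 0,"wy": 0,"wz": 0},
    {"x": 0.5,"y": 0,"z": -5,"wx": 0,"wy": 0,"wz": 0},
    {"x": 0.5,"y": 0,"z": -7,"wx": 0,"wy": 0,"wz": 0},
    {"x": 0.5,"y": 0,"z": -7.6,"wx": 0,"wy": 0,"wz": 0},
    {"x": 0.5,"y": 0,"z": -7.6,"wx": 0,"wy": 0,"wz": 0},
  ],
)

```text
time_s: 27.83
eef_pos: [0.6292, 0.3875, 0.0397]
tcp_rot: [[1.0, 0.0, -0.003], [0.0, -1.0, -0.003], [-0.003, 0.003, -1.0]]
force: [0.3, 0.3, -0.7]
finger_gap: 0.258
finger_force: 58.9
```

Emit:
send_rows(
  targets=[
    {"x": 0,"y": 0,"z": 0,"wx": 0,"wy": 0,"wz": 0},
    {"x": 0,"y": 0,"z": 0,"wx": 0,"wy": 0,"wz": 0},
    {"x": 0,"y": 0,"z": 0,"wx": 0,"wy": 0,"wz": 0},
    {"x": 0,"y": 0,"z": 4,"wx": 0,"wy": 0,"wz": 0},
    {"x": 0,"y": 0,"z": 8,"wx": 0,"wy": 0,"wz": 0},
    {"x": 0,"y": 0,"z": 8,"wx": 0,"wy": 0,"wz": 0},
  ],
  claw=4.5,
)

```text
time_s: 28.33
eef_pos: [0.6359, 0.3928, 0.1331]
tcp_rot: [[1.0, 0.001, 0.014], [0.001, -1.0, 0.009], [0.014, -0.009, -1.0]]
force: [2.9, 1.1, 2.4]
finger_gap: 0.529
finger_force: 0.0
```

```bash
python3 -c "
from h import *
col('wrist');col('side')"
```

```text
wrist blue [249, 182, 32, 33, 523] [0.6279 0.3891]
28.3833 [0.6348 0.3923 0.1303] [[1.0, 0.001, 0.011], [0.001, -1.0, 0.007], [0.011, -0.007, -1.0]] [-0.61  0.75  0.03  1.39 -0.02  0.99 -2.14]
side org [255, 204, 16, 5, 53] [0.5124 0.0056]
side org [244, 206, 6, 4, 22] [0.5649 0.0179]
side blue [207, 293, 8, 7, 42] [0.6274 0.3954]
28.4333 [0.633  0.3911 0.1271] [[1.0, 0.001, 0.007], [0.001, -1.0, 0.005], [0.007, -0.005, -1.0]] [-0.61  0.75  0.03  1.39 -0.02  0.99 -2.14]
```

Emit:
send_rows(
  targets=[
    {"x": -5.3,"y": -32,"z": 0,"wx": 0,"wy": 0,"wz": 0},
    {"x": -5.3,"y": -32,"z": 0,"wx": 0,"wy": 0,"wz": 0},
    {"x": -5.3,"y": -32,"z": 0,"wx": 0,"wy": 0,"wz": 0},
    {"x": -5.3,"y": -32,"z": 0,"wx": 0,"wy": 0,"wz": 0},
    {"x": -5.3,"y": -32,"z": 0,"wx": 0,"wy": 0,"wz": 0},
    {"x": -5.3,"y": -32,"z": 0,"wx": 0,"wy": 0,"wz": 0},
    {"x": -5.3,"y": -32,"z": 0,"wx": 0,"wy": 0,"wz": 0},
    {"x": -5.3,"y": -32,"z": 0,"wx": 0,"wy": 0,"wz": 0},
  ],
)

```text
time_s: 29.1
eef_pos: [0.5759, 0.0653, 0.1216]
tcp_rot: [[1.0, -0.002, -0.001], [-0.002, -1.0, -0.002], [-0.001, 0.002, -1.0]]
force: [0.1, -0.7, 0.4]
finger_gap: 0.528
finger_force: 0.0
```

Emit:
send_rows(
  targets=[
    {"x": -1,"y": -6.1,"z": 0,"wx": 0,"wy": 0,"wz": 0},
    {"x": -1,"y": -6.1,"z": 0,"wx": 0,"wy": 0,"wz": 0},
    {"x": -1,"y": -6.1,"z": 0,"wx": 0,"wy": 0,"wz": 0},
    {"x": -1,"y": -6.1,"z": 0,"wx": 0,"wy": 0,"wz": 0},
  ],
)

```text
time_s: 29.43
eef_pos: [0.5668, 0.0065, 0.1218]
tcp_rot: [[1.0, -0.003, -0.001], [-0.003, -1.0, -0.0], [-0.001, 0.0, -1.0]]
force: [0.1, 0.1, 0.0]
finger_gap: 0.53
finger_force: 0.0
```

```bash
python3 -c "
from h import *
col('wrist')"
```

```text
wrist org [240, 172, 33, 38, 571] [0.5668 0.0082]
wrist org [255, 216, 34, 75, 1134] [ 0.5151 -0.0038]
29.4833 [0.5671 0.0088 0.1218] [[1.0, 0.0, -0.0], [0.0, -1.0, 0.001], [-0.0, -0.001, -1.0]] [-0.1   0.49  0.05  1.88 -0.04  0.77 -1.6 ]
```

Emit:
send_rows(
  targets=[
    {"x": 0,"y": 0,"z": -4,"wx": 0,"wy": 0,"wz": 0},
    {"x": 0,"y": 0,"z": -7,"wx": 0,"wy": 0,"wz": 0},
    {"x": 0,"y": 0,"z": -8.5,"wx": 0,"wy": 0,"wz": 0},
    {"x": 0,"y": 0,"z": -9.1,"wx": 0,"wy": 0,"wz": 0},
    {"x": 0,"y": 0,"z": -9.1,"wx": 0,"wy": 0,"wz": 0},
  ],
)

```text
time_s: 29.9
eef_pos: [0.5661, 0.0107, 0.0292]
tcp_rot: [[1.0, 0.004, -0.003], [0.004, -1.0, 0.001], [-0.003, -0.001, -1.0]]
force: [-0.7, 0.2, -0.3]
finger_gap: 0.526
finger_force: 0.0
```

Emit:
send_rows(
  targets=[
    {"x": 0,"y": 0,"z": 0,"wx": 0,"wy": 0,"wz": 0},
    {"x": 0,"y": 0,"z": 0,"wx": 0,"wy": 0,"wz": 0},
    {"x": 0,"y": 0,"z": 0,"wx": 0,"wy": 0,"wz": 0},
    {"x": 0,"y": 0,"z": 0,"wx": 0,"wy": 0,"wz": 0},
    {"x": 0,"y": 0,"z": 0,"wx": 0,"wy": 0,"wz": 0},
    {"x": 0,"y": 0,"z": 4,"wx": 0,"wy": 0,"wz": 0},
    {"x": 0,"y": 0,"z": 8,"wx": 0,"wy": 0,"wz": 0},
    {"x": 0,"y": 0,"z": 9,"wx": 0,"wy": 0,"wz": 0},
  ],
  claw=1.5,
)

```text
time_s: 30.57
eef_pos: [0.5707, 0.0083, 0.1262]
tcp_rot: [[1.0, 0.0, 0.008], [0.0, -1.0, 0.0], [0.008, -0.0, -1.0]]
force: [0.9, -0.7, -0.1]
finger_gap: 0.248
finger_force: 58.9
```

Emit:
send_rows(
  targets=[
    {"x": 1,"y": 33,"z": 0,"wx": 0,"wy": 0,"wz": 0},
    {"x": 1,"y": 33,"z": 0,"wx": 0,"wy": 0,"wz": 0},
    {"x": 1,"y": 33,"z": 0,"wx": 0,"wy": 0,"wz": 0},
    {"x": 1,"y": 33,"z": 0,"wx": 0,"wy": 0,"wz": 0},
    {"x": 1,"y": 33,"z": 0,"wx": 0,"wy": 0,"wz": 0},
    {"x": 1,"y": 33,"z": 0,"wx": 0,"wy": 0,"wz": 0},
    {"x": 1,"y": 33,"z": 0,"wx": 0,"wy": 0,"wz": 0},
    {"x": 1,"y": 33,"z": 0,"wx": 0,"wy": 0,"wz": 0},
  ],
)

```text
time_s: 31.23
eef_pos: [0.577, 0.3411, 0.1212]
tcp_rot: [[1.0, 0.001, 0.0], [0.001, -1.0, 0.001], [0.0, -0.001, -1.0]]
force: [1.0, 1.1, -0.3]
finger_gap: 0.247
finger_force: 58.9
```

Emit:
send_rows(
  targets=[
    {"x": 0,"y": 5,"z": 0,"wx": 0,"wy": 0,"wz": 0},
    {"x": 0,"y": 5,"z": 0,"wx": 0,"wy": 0,"wz": 0},
    {"x": 0,"y": 5,"z": 0,"wx": 0,"wy": 0,"wz": 0},
    {"x": 0,"y": 5,"z": 0,"wx": 0,"wy": 0,"wz": 0},
  ],
)

```text
time_s: 31.57
eef_pos: [0.5767, 0.3893, 0.1206]
tcp_rot: [[1.0, 0.003, -0.0], [0.003, -1.0, -0.0], [-0.0, 0.0, -1.0]]
force: [0.3, -0.2, -0.1]
finger_gap: 0.244
finger_force: 58.9
```

Emit:
send_rows(
  targets=[
    {"x": 0,"y": 0,"z": -3,"wx": 0,"wy": 0,"wz": 0},
    {"x": 0,"y": 0,"z": -6,"wx": 0,"wy": 0,"wz": 0},
    {"x": 0,"y": 0,"z": -7.7,"wx": 0,"wy": 0,"wz": 0},
    {"x": 0,"y": 0,"z": -7.7,"wx": 0,"wy": 0,"wz": 0},
    {"x": 0,"y": 0,"z": -7.7,"wx": 0,"wy": 0,"wz": 0},
  ],
)

```text
time_s: 31.98
eef_pos: [0.5774, 0.3857, 0.043]
tcp_rot: [[1.0, -0.002, -0.002], [-0.002, -1.0, -0.003], [-0.002, 0.003, -1.0]]
force: [0.1, -0.6, 0.2]
finger_gap: 0.247
finger_force: 58.9
```

Emit:
send_rows(
  targets=[
    {"x": 0,"y": 0,"z": 0,"wx": 0,"wy": 0,"wz": 0},
    {"x": 0,"y": 0,"z": 0,"wx": 0,"wy": 0,"wz": 0},
    {"x": 0,"y": 0,"z": 0,"wx": 0,"wy": 0,"wz": 0},
    {"x": 0,"y": 0,"z": 4,"wx": 0,"wy": 0,"wz": 0},
    {"x": 0,"y": 0,"z": 8,"wx": 0,"wy": 0,"wz": 0},
    {"x": 0,"y": 0,"z": 8,"wx": 0,"wy": 0,"wz": 0},
  ],
  claw=4.5,
)

```text
time_s: 32.48
eef_pos: [0.5825, 0.392, 0.1341]
tcp_rot: [[1.0, 0.001, 0.012], [0.001, -1.0, 0.009], [0.012, -0.009, -1.0]]
force: [1.4, 0.9, 1.4]
finger_gap: 0.524
finger_force: 0.0
```

Emit:
send_rows(
  targets=[
    {"x": -4,"y": -33,"z": 0,"wx": 0,"wy": 0,"wz": 0},
    {"x": -4,"y": -33,"z": 0,"wx": 0,"wy": 0,"wz": 0},
    {"x": -4,"y": -33,"z": 0,"wx": 0,"wy": 0,"wz": 0},
    {"x": -4,"y": -33,"z": 0,"wx": 0,"wy": 0,"wz": 0},
    {"x": -4,"y": -33,"z": 0,"wx": 0,"wy": 0,"wz": 0},
    {"x": -4,"y": -33,"z": 0,"wx": 0,"wy": 0,"wz": 0},
    {"x": -4,"y": -33,"z": 0,"wx": 0,"wy": 0,"wz": 0},
    {"x": -4,"y": -33,"z": 0,"wx": 0,"wy": 0,"wz": 0},
  ],
)

```text
time_s: 33.15
eef_pos: [0.5378, 0.0566, 0.1255]
tcp_rot: [[1.0, 0.001, 0.003], [0.001, -1.0, 0.0], [0.003, -0.0, -1.0]]
force: [0.1, 0.0, -0.2]
finger_gap: 0.528
finger_force: 0.0
```

Emit:
send_rows(
  targets=[
    {"x": -0.6,"y": -6,"z": 0,"wx": 0,"wy": 0,"wz": 0},
    {"x": -0.6,"y": -6,"z": 0,"wx": 0,"wy": 0,"wz": 0},
    {"x": -0.6,"y": -6,"z": 0,"wx": 0,"wy": 0,"wz": 0},
    {"x": -0.6,"y": -6,"z": 0,"wx": 0,"wy": 0,"wz": 0},
  ],
)

```text
time_s: 33.48
eef_pos: [0.5322, -0.0032, 0.1253]
tcp_rot: [[1.0, -0.003, 0.003], [-0.003, -1.0, -0.0], [0.003, 0.0, -1.0]]
force: [-0.5, 0.6, -1.2]
finger_gap: 0.524
finger_force: 0.0
```

```bash
python3 -c "
from h import *
col('wrist');col('side')"
```

```text
wrist org [243, 173, 34, 78, 1106] [ 0.5146 -0.004 ]
33.5333 [ 0.5323 -0.0012  0.1251] [[1.0, 0.0, 0.003], [0.0, -1.0, 0.001], [0.003, -0.001, -1.0]] [-0.1   0.43  0.06  1.97 -0.04  0.74 -1.59]
side org [254, 204, 17, 6, 48] [0.5139 0.0084]
side org [226, 293, 9, 7, 39] [0.5758 0.3914]
side blue [207, 292, 8, 7, 48] [0.6279 0.3921]
33.5833 [ 5.322e-01 -1.000e-04  1.249e-01] [[1.0, 0.002, 0.002], [0.002, -1.0, 0.001], [0.002, -0.001, -1.0]] [-0.1   0.43  0.06  1.97 -0.04  0.74 -1.59]
```

Emit:
send_rows(
  targets=[
    {"x": 0,"y": -0.3,"z": -4,"wx": 0,"wy": 0,"wz": 0},
    {"x": 0,"y": -0.3,"z": -7,"wx": 0,"wy": 0,"wz": 0},
    {"x": 0,"y": -0.3,"z": -8.8,"wx": 0,"wy": 0,"wz": 0},
    {"x": 0,"y": -0.3,"z": -9.4,"wx": 0,"wy": 0,"wz": 0},
    {"x": 0,"y": -0.3,"z": -9.4,"wx": 0,"wy": 0,"wz": 0},
  ],
)

```text
time_s: 34.0
eef_pos: [0.5304, -0.0026, 0.0286]
tcp_rot: [[1.0, 0.004, -0.003], [0.004, -1.0, 0.001], [-0.003, -0.001, -1.0]]
force: [0.2, -0.2, 0.3]
finger_gap: 0.527
finger_force: 0.0
```

Emit:
send_rows(
  targets=[
    {"x": 0,"y": 0,"z": 0,"wx": 0,"wy": 0,"wz": 0},
    {"x": 0,"y": 0,"z": 0,"wx": 0,"wy": 0,"wz": 0},
    {"x": 0,"y": 0,"z": 0,"wx": 0,"wy": 0,"wz": 0},
    {"x": 0,"y": 0,"z": 0,"wx": 0,"wy": 0,"wz": 0},
    {"x": 0,"y": 0,"z": 0,"wx": 0,"wy": 0,"wz": 0},
    {"x": 0,"y": 0,"z": 4,"wx": 0,"wy": 0,"wz": 0},
    {"x": 0,"y": 0,"z": 8,"wx": 0,"wy": 0,"wz": 0},
    {"x": 0,"y": 0,"z": 9,"wx": 0,"wy": 0,"wz": 0},
  ],
  claw=1.5,
)

```text
time_s: 34.67
eef_pos: [0.5347, -0.0047, 0.1251]
tcp_rot: [[1.0, 0.0, 0.008], [0.0, -1.0, 0.0], [0.008, -0.0, -1.0]]
force: [1.2, -0.3, -1.0]
finger_gap: 0.25
finger_force: 58.9
```

Emit:
send_rows(
  targets=[
    {"x": 8,"y": 31,"z": 0,"wx": 0,"wy": 0,"wz": 0},
    {"x": 8,"y": 31,"z": 0,"wx": 0,"wy": 0,"wz": 0},
    {"x": 8,"y": 31,"z": 0,"wx": 0,"wy": 0,"wz": 0},
    {"x": 8,"y": 31,"z": 0,"wx": 0,"wy": 0,"wz": 0},
    {"x": 8,"y": 31,"z": 0,"wx": 0,"wy": 0,"wz": 0},
    {"x": 8,"y": 31,"z": 0,"wx": 0,"wy": 0,"wz": 0},
    {"x": 8,"y": 31,"z": 0,"wx": 0,"wy": 0,"wz": 0},
    {"x": 8,"y": 31,"z": 0,"wx": 0,"wy": 0,"wz": 0},
  ],
)

```text
time_s: 35.33
eef_pos: [0.6113, 0.3109, 0.1205]
tcp_rot: [[1.0, 0.004, 0.001], [0.004, -1.0, 0.003], [0.001, -0.003, -1.0]]
force: [0.2, 1.1, -0.6]
finger_gap: 0.251
finger_force: 58.9
```

Emit:
send_rows(
  targets=[
    {"x": 1,"y": 3,"z": 0,"wx": 0,"wy": 0,"wz": 0},
    {"x": 1,"y": 3,"z": 0,"wx": 0,"wy": 0,"wz": 0},
    {"x": 1,"y": 3,"z": 0,"wx": 0,"wy": 0,"wz": 0},
    {"x": 1,"y": 3,"z": 0,"wx": 0,"wy": 0,"wz": 0},
  ],
)

```text
time_s: 35.67
eef_pos: [0.6213, 0.3345, 0.1197]
tcp_rot: [[1.0, 0.001, -0.0], [0.001, -1.0, -0.001], [-0.0, 0.001, -1.0]]
force: [-0.1, -0.6, -0.1]
finger_gap: 0.243
finger_force: 59.0
```

Emit:
send_rows(
  targets=[
    {"x": 0.4,"y": 0,"z": -3,"wx": 0,"wy": 0,"wz": 0},
    {"x": 0.4,"y": 0,"z": -6,"wx": 0,"wy": 0,"wz": 0},
    {"x": 0.4,"y": 0,"z": -7.6,"wx": 0,"wy": 0,"wz": 0},
    {"x": 0.4,"y": 0,"z": -7.6,"wx": 0,"wy": 0,"wz": 0},
    {"x": 0.4,"y": 0,"z": -7.6,"wx": 0,"wy": 0,"wz": 0},
  ],
)

```text
time_s: 36.08
eef_pos: [0.6247, 0.3336, 0.0431]
tcp_rot: [[1.0, -0.001, -0.002], [-0.001, -1.0, -0.002], [-0.002, 0.002, -1.0]]
force: [0.2, -0.7, -0.5]
finger_gap: 0.249
finger_force: 59.0
```

Emit:
send_rows(
  targets=[
    {"x": 0,"y": 0,"z": 0,"wx": 0,"wy": 0,"wz": 0},
    {"x": 0,"y": 0,"z": 0,"wx": 0,"wy": 0,"wz": 0},
    {"x": 0,"y": 0,"z": 0,"wx": 0,"wy": 0,"wz": 0},
    {"x": 0,"y": 0,"z": 4,"wx": 0,"wy": 0,"wz": 0},
    {"x": 0,"y": 0,"z": 8,"wx": 0,"wy": 0,"wz": 0},
    {"x": 0,"y": 0,"z": 8,"wx": 0,"wy": 0,"wz": 0},
  ],
  claw=3.8,
)

```text
time_s: 36.58
eef_pos: [0.6308, 0.3385, 0.1343]
tcp_rot: [[1.0, 0.001, 0.013], [0.001, -1.0, 0.008], [0.013, -0.008, -1.0]]
force: [2.1, 1.5, 2.3]
finger_gap: 0.444
finger_force: 0.0
```

Emit:
send_rows(
  targets=[
    {"x": -12,"y": -30,"z": 0,"wx": 0,"wy": 0,"wz": 0},
    {"x": -12,"y": -30,"z": 0,"wx": 0,"wy": 0,"wz": 0},
    {"x": -12,"y": -30,"z": 0,"wx": 0,"wy": 0,"wz": 0},
    {"x": -12,"y": -30,"z": 0,"wx": 0,"wy": 0,"wz": 0},
    {"x": -12,"y": -30,"z": 0,"wx": 0,"wy": 0,"wz": 0},
    {"x": -12,"y": -30,"z": 0,"wx": 0,"wy": 0,"wz": 0},
    {"x": -12,"y": -30,"z": 0,"wx": 0,"wy": 0,"wz": 0},
    {"x": -12,"y": -30,"z": 0,"wx": 0,"wy": 0,"wz": 0},
  ],
  claw=4.5,
)

```text
time_s: 37.25
eef_pos: [0.5047, 0.0321, 0.1253]
tcp_rot: [[1.0, -0.001, 0.002], [-0.001, -1.0, -0.001], [0.002, 0.001, -1.0]]
force: [0.9, -0.5, -0.4]
finger_gap: 0.529
finger_force: 0.0
```

Emit:
send_rows(
  targets=[
    {"x": -0.7,"y": -4,"z": 0,"wx": 0,"wy": 0,"wz": 0},
    {"x": -0.7,"y": -4,"z": 0,"wx": 0,"wy": 0,"wz": 0},
    {"x": -0.7,"y": -4,"z": 0,"wx": 0,"wy": 0,"wz": 0},
  ],
)

```text
time_s: 37.5
eef_pos: [0.4989, -0.0076, 0.1254]
tcp_rot: [[1.0, -0.005, 0.003], [-0.005, -1.0, -0.001], [0.003, 0.001, -1.0]]
force: [0.7, -0.2, -0.2]
finger_gap: 0.528
finger_force: 0.0
```

```bash
python3 -c "
from h import *
col('wrist');col('side')"
```

```text
wrist org [236, 173, 32, 38, 554] [ 0.4974 -0.0025]
37.55 [ 0.4994 -0.0053  0.1252] [[1.0, -0.002, 0.003], [-0.002, -1.0, 0.0], [0.003, -0.0, -1.0]] [-0.1   0.38  0.07  2.05 -0.04  0.71 -1.58]
side org [265, 206, 6, 3, 17] [0.4955 0.0095]
side org [218, 289, 17, 11, 85] [0.5872 0.3855]
side blue [207, 291, 8, 8, 49] [0.6281 0.3904]
37.6 [ 0.4995 -0.0038  0.125 ] [[1.0, 0.001, 0.003], [0.001, -1.0, 0.001], [0.003, -0.001, -1.0]] [-0.1   0.39  0.06  2.05 -0.04  0.71 -1.58]
```

Emit:
send_rows(
  targets=[
    {"x": -0.2,"y": 0.1,"z": -4,"wx": 0,"wy": 0,"wz": 0},
    {"x": -0.2,"y": 0.1,"z": -7,"wx": 0,"wy": 0,"wz": 0},
    {"x": -0.2,"y": 0.1,"z": -8.8,"wx": 0,"wy": 0,"wz": 0},
    {"x": -0.2,"y": 0.1,"z": -9.4,"wx": 0,"wy": 0,"wz": 0},
    {"x": -0.2,"y": 0.1,"z": -9.4,"wx": 0,"wy": 0,"wz": 0},
  ],
)

```text
time_s: 38.02
eef_pos: [0.4957, -0.0017, 0.0287]
tcp_rot: [[1.0, 0.004, -0.003], [0.004, -1.0, 0.001], [-0.003, -0.001, -1.0]]
force: [0.9, 0.6, 0.6]
finger_gap: 0.529
finger_force: 0.0
```

Emit:
send_rows(
  targets=[
    {"x": 0,"y": 0,"z": 0,"wx": 0,"wy": 0,"wz": 0},
    {"x": 0,"y": 0,"z": 0,"wx": 0,"wy": 0,"wz": 0},
    {"x": 0,"y": 0,"z": 0,"wx": 0,"wy": 0,"wz": 0},
    {"x": 0,"y": 0,"z": 0,"wx": 0,"wy": 0,"wz": 0},
    {"x": 0,"y": 0,"z": 0,"wx": 0,"wy": 0,"wz": 0},
    {"x": 0,"y": 0,"z": 4,"wx": 0,"wy": 0,"wz": 0},
    {"x": 0,"y": 0,"z": 8,"wx": 0,"wy": 0,"wz": 0},
    {"x": 0,"y": 0,"z": 10,"wx": 0,"wy": 0,"wz": 0},
  ],
  claw=1.5,
)

```text
time_s: 38.68
eef_pos: [0.4979, -0.0037, 0.1334]
tcp_rot: [[1.0, 0.0, 0.004], [0.0, -1.0, -0.0], [0.004, 0.0, -1.0]]
force: [1.2, -0.3, 0.1]
finger_gap: 0.249
finger_force: 58.9
```

Emit:
send_rows(
  targets=[
    {"x": 7,"y": 31,"z": 3,"wx": 0,"wy": 0,"wz": 0},
    {"x": 7,"y": 31,"z": 3,"wx": 0,"wy": 0,"wz": 0},
    {"x": 7,"y": 31,"z": 3,"wx": 0,"wy": 0,"wz": 0},
    {"x": 7,"y": 31,"z": 3,"wx": 0,"wy": 0,"wz": 0},
    {"x": 7,"y": 31,"z": 3,"wx": 0,"wy": 0,"wz": 0},
    {"x": 7,"y": 31,"z": 3,"wx": 0,"wy": 0,"wz": 0},
    {"x": 7,"y": 31,"z": 3,"wx": 0,"wy": 0,"wz": 0},
    {"x": 7,"y": 31,"z": 3,"wx": 0,"wy": 0,"wz": 0},
  ],
)

```text
time_s: 39.35
eef_pos: [0.5663, 0.3119, 0.1612]
tcp_rot: [[1.0, 0.004, 0.002], [0.004, -1.0, 0.003], [0.002, -0.003, -1.0]]
force: [-0.2, 0.9, -0.3]
finger_gap: 0.25
finger_force: 58.9
```

Emit:
send_rows(
  targets=[
    {"x": 1,"y": 3,"z": 0,"wx": 0,"wy": 0,"wz": 0},
    {"x": 1,"y": 3,"z": 0,"wx": 0,"wy": 0,"wz": 0},
    {"x": 1,"y": 3,"z": 0,"wx": 0,"wy": 0,"wz": 0},
    {"x": 1,"y": 3,"z": 0,"wx": 0,"wy": 0,"wz": 0},
  ],
)

```text
time_s: 39.68
eef_pos: [0.5762, 0.3355, 0.1597]
tcp_rot: [[1.0, 0.001, -0.0], [0.001, -1.0, -0.001], [-0.0, 0.001, -1.0]]
force: [0.3, -0.7, -0.3]
finger_gap: 0.249
finger_force: 58.9
```

```bash
python3 -c "
from h import *
col('wrist');col('side')
p=grab_frame('wrist');cv2.imwrite('pics/w11.png',p['img'][:,:,::-1])"
```

```text
wrist org [181, 136, 41, 59, 823] [0.5865 0.3834]
wrist org [235, 219, 47, 60, 1320] [0.5084 0.3354]
wrist blue [175, 99, 32, 32, 452] [0.6281 0.3898]
39.7333 [0.5764 0.3346 0.1598] [[1.0, -0.001, -0.0], [-0.001, -1.0, -0.002], [-0.0, 0.002, -1.0]] [-0.57  0.59  0.01  1.6  -0.    0.96 -2.14]
side org [218, 289, 17, 11, 104] [0.5872 0.3855]
side blue [207, 291, 8, 8, 55] [0.6281 0.3904]
39.7833 [0.5766 0.3343 0.1599] [[1.0, -0.001, -0.0], [-0.001, -1.0, -0.001], [-0.0, 0.001, -1.0]] [-0.57  0.59  0.01  1.6  -0.    0.96 -2.14]
```

Emit:
send_rows(
  targets=[
    {"x": 0,"y": -0.4,"z": -4,"wx": 0,"wy": 0,"wz": 0},
    {"x": 0,"y": -0.4,"z": -8,"wx": 0,"wy": 0,"wz": 0},
    {"x": 0,"y": -0.4,"z": -10.5,"wx": 0,"wy": 0,"wz": 0},
    {"x": 0,"y": -0.4,"z": -11.6,"wx": 0,"wy": 0,"wz": 0},
    {"x": 0,"y": -0.4,"z": -11.6,"wx": 0,"wy": 0,"wz": 0},
    {"x": 0,"y": -0.4,"z": -11.6,"wx": 0,"wy": 0,"wz": 0},
  ],
)

```text
time_s: 40.33
eef_pos: [0.5769, 0.332, 0.0445]
tcp_rot: [[1.0, -0.0, 0.0], [-0.0, -1.0, -0.0], [0.0, 0.0, -1.0]]
force: [0.5, 0.1, 0.7]
finger_gap: 0.251
finger_force: 58.9
```

Emit:
send_rows(
  targets=[
    {"x": 0,"y": 0,"z": 0,"wx": 0,"wy": 0,"wz": 0},
    {"x": 0,"y": 0,"z": 0,"wx": 0,"wy": 0,"wz": 0},
    {"x": 0,"y": 0,"z": 0,"wx": 0,"wy": 0,"wz": 0},
    {"x": 0,"y": 0,"z": 4,"wx": 0,"wy": 0,"wz": 0},
    {"x": 0,"y": 0,"z": 8,"wx": 0,"wy": 0,"wz": 0},
    {"x": 0,"y": 0,"z": 12,"wx": 0,"wy": 0,"wz": 0},
    {"x": 0,"y": 0,"z": 16,"wx": 0,"wy": 0,"wz": 0},
    {"x": 0,"y": 0,"z": 18,"wx": 0,"wy": 0,"wz": 0},
  ],
  claw=3.5,
)

```text
time_s: 41.0
eef_pos: [0.5788, 0.334, 0.2315]
tcp_rot: [[1.0, 0.001, 0.008], [0.001, -1.0, 0.005], [0.008, -0.005, -1.0]]
force: [1.3, 0.9, 1.7]
finger_gap: 0.408
finger_force: 0.0
```

Emit:
send_rows(
  targets=[
    {"x": -4,"y": -5,"z": 12,"wx": 0,"wy": 0,"wz": 0},
    {"x": -4,"y": -5,"z": 12,"wx": 0,"wy": 0,"wz": 0},
    {"x": -4,"y": -5,"z": 12,"wx": 0,"wy": 0,"wz": 0},
    {"x": -4,"y": -5,"z": 12,"wx": 0,"wy": 0,"wz": 0},
    {"x": -4,"y": -5,"z": 12,"wx": 0,"wy": 0,"wz": 0},
  ],
)

```text
time_s: 41.42
eef_pos: [0.5379, 0.2821, 0.3503]
tcp_rot: [[1.0, -0.001, 0.009], [-0.001, -1.0, 0.005], [0.009, -0.005, -1.0]]
force: [0.8, 0.5, -0.1]
finger_gap: 0.409
finger_force: 0.0
```

```bash
python3 -c "
from h import *
col('side')
a=grab_frame('wrist')['img'][:,:,::-1];b=grab_frame('side')['img'][100:330,150:350,::-1]
cv2.imwrite('pics/m12.png',np.hstack([cv2.resize(a,(400,300)),cv2.copyMakeBorder(cv2.resize(b,(400,460),interpolation=cv2.INTER_CUBIC),0,0,0,0,0)[:300] if 0 else cv2.resize(b,(261,300),interpolation=cv2.INTER_CUBIC)]))
c=grab_frame('scene')['img'][165:275,60:410,::-1]
m=cv2.imread('pics/m12.png');cv2.imwrite('pics/m12.png',np.vstack([m,cv2.resize(c,(661,208))]))"
```

```text
side org [228, 275, 9, 9, 50] [0.5773 0.3319]
side org [218, 289, 17, 11, 86] [0.5872 0.3855]
side blue [207, 291, 8, 8, 48] [0.6281 0.3904]
41.4667 [0.5372 0.2826 0.3473] [[1.0, 0.0, 0.005], [0.0, -1.0, 0.003], [0.005, -0.003, -1.0]] [-0.54  0.31  0.02  1.57 -0.01  1.25 -2.09]
```

View pics/m12.png

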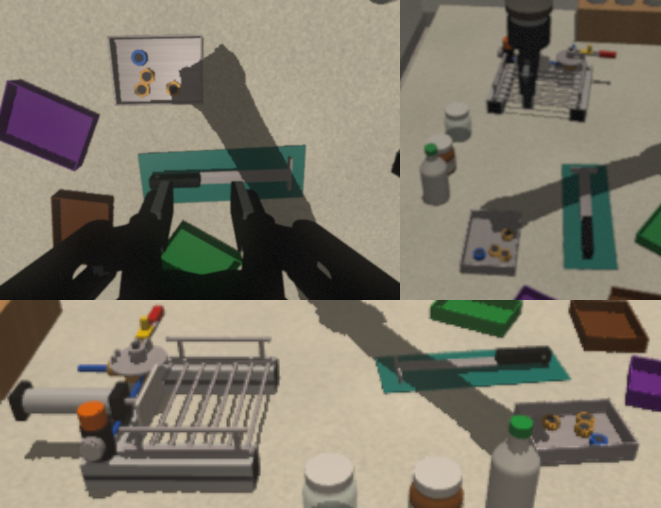

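Final check: three nuts and the bush are in the steel tray (wrist crop (139–175,57–90)), and the rake is lying on the teal mat. The valve is off with the catch home, and the jars and bottle are in place. The bay came up empty across all the views.

```bash
python3 -c "
from plant import robot
print(robot.close_job())"
```

```text
the job is handed in; nothing more can be done
None
```

The job is handed in: the valve is locked off with its catch home, all four parts found (three nuts, one bush) were raked out and are in the steel tray, the rake lies on its teal mat, and the jars and bottle were left alone.

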